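# Shut and lock the battery hatch of the store-room scale

### The job

The bench scale has just been given a fresh battery: swing its open hatch lid shut, then take the orange flat-bladed driver from the wooden stand, press the sprung lid down flush with the blade in the slot of the round lock and turn it clockwise a quarter turn until it seats. Stand the driver back upright in the hole it came from, fully down. Keep off the bare load-cell post beside the hatch and leave everything else where it is.

Things in the scene. Friction and masses are not known exactly. Their poses are not given: they have to be found in the camera images.
- scale: white bench scale, platter lifted off, fixed on the table: housing 240 (x) x 300 (y) mm, top face 72 mm above the table; console on its -x side, to 205 mm from the origin. Origin on the table under the housing's centre; own x from console to back, y to its left. Hatch in the +y half of the top face. 10 mm steel stops near the -y corners
- hatch_hinge (a point): middle of the hatch's hinge pin, fixed on the scale, 3 mm below the scale's top face; axes as those of the scale. The pin runs along y; the shut lid reaches from here 140 mm towards -x (the console) and 50 mm to either side in y
- lid (a joint): grey hatch lid's angle, rad (140 x 100 x 6 mm, hinged at its back edge): 0 shut and flush, 1.571 upright, 1.80 open. A stiff hinge holds it where left above 1.3, as at the start (leaning back past upright, away from the console); pushed below 1.2 it falls shut. Unlocked it rests on the sprung battery at about 0.1 (lock 10 mm high); about 4 N on the lock brings it to 0. Locked it stays under 0.02
- lid_edge (a point): middle of the free edge of the lid, 140 mm from the hinge; its x points from this edge to the hinge, z out of the lid's outer face
- cam (a joint): angle of the slotted lock in the lid, rad: 0 to 0.25 at the start (unlocked), 1.571 locked, at a hard stop. Grows clockwise seen from above; stays where left (friction about 0.1 N m). Turned while the lid is not pressed down, its tongue jams on the keeper half-way and must not be forced: go back, press down, turn again
- cam_slot (a point): centre of the slot's floor, on the lock's axis, 110 mm from the hinge pin; 74 mm above the table with the lid flush. Slot length along this point's y: across the lid at 0 (red dot), along the lid's x when locked (green dot). z out of the lid. Lock: steel disc 44 mm across, 10 mm proud of the lid; slot 8 mm deep, 6.5 mm wide (12.5 at its flared mouth), 30 mm long, black floor
- loadcell: bare load-cell post in the middle of the scale's top face, where the platter sits: aluminium foot 44 x 44 mm, steel pin 24 mm across, 20 mm high in all. Origin at its foot. Must not be touched
- driver_grip (a point): handle centre of the orange flat-bladed driver, standing blade down in the stand. Handle 36 (own x) x 22 (own y) x 80 (z, up) mm, flat faces: grip across y. Blade tip 108 mm straight below: 22 mm wide along x, 3.2 thick along y, 18 long; shank 12 mm. Black 44 mm collar under the handle (underside 48 mm below this point) rests on the stand. About 0.18 kg
- driver_tip (a point): middle of the driver's blade tip, same axes as driver_grip
- stand_hole (a point): centre of the mouth (top face) of the driver's hole in the dark wooden stand: round, 31 mm across, right through, bevelled. Driver_grip is 48 mm above it when the driver is home. Stand fixed on the table, 160 (x) x 80 (y) x 72 (high) mm; this hole lies 38 mm to -x of its middle, the other driver's 38 mm to +x
- cross_driver: bystander: cross-point driver with a round green handle 26 mm across, top 115 mm above its tip, in the stand's other hole. Origin at its tip
- spent_battery: bystander: the old black battery pack, 70 x 90 x 42 mm. Origin under its centre
- canister: bystander: steel canister with a yellow band, 104 mm across, 140 mm high. Origin under its centre
- jar: bystander: amber glass jar, 80 mm across, 130 mm high. Origin under its centre
- box: bystander: clear food box with a white lid, 120 x 170 x 85 mm. Origin under its centre
Mind the look-alikes: they are no part of the job. Leave any blue, purple or yellow look-alike of the part that bears driver_grip alone.

How it is judged:
On the way, in this order (a step that is already met when the one before it is completed fails the run):
1. the hatch lid is swung shut onto the battery (value of joint lid below 0.13 rad), for 0.2 s.
2. with the driver's blade on the lock, the lock is turned fully to its stop with the lid pressed flush (value of joint cam above 1.47 rad and value of joint lid below 0.035 rad and contact force between driver and cam above 0.5 N), for 0.1 s.
At the end, for the whole second after the job is handed in: Lid shut and held down (below 0.035 rad); lock above 1.47 rad, within 0.1 rad of its stop; the driver at rest in its own hole: handle centre within 12 mm of the hole's axis and at most 53 mm above the stand's top (48 mm is fully down), tilted under 0.12 rad (value of joint lid below 0.035 rad and value of joint cam above 1.47 rad and horizontal distance between driver_grip and stand_hole below 0.012 m and z of driver_grip in the frame of stand_hole below 0.053 m and angle between driver_grip's own z axis and vertical below 0.12 rad and linear speed of driver below 0.02 m/s); the robot touches nothing.
It fails at once if the load-cell post is touched (contact force between loadcell and anything else above 1 N).
It fails at once if a bystander is moved by more than 30 mm (distance of any of cross_driver, spent_battery, canister, jar, box from where it was at the start of the episode above 0.03 m).
It also fails if it takes over 64 s, if anything falls off the work surface, if the arm or the gripper's body presses on something with over 40 N, if the wrist force passes 120 N, or if a joint passes its speed limit or range.

### The arm

A 7-joint arm with a two-finger parallel gripper is mounted at the origin on the work surface. World frame = base frame: x ahead of the robot, y to its left, z up, the work surface at z = 0. Lengths are in m, angles in rad, forces in N, time in s.
With the tool pointing down it reaches from about 0.425 to 0.825 m from the base axis. Payload 3.6 kg.
Tool frame: the origin (TCP) lies at the very end of the fingers, on their centre line; the grasp point (between the pads) lies 19 mm behind it (pinch_z is the distance from the TCP to the grasp point, in m); z points along the fingers, x is the direction in which the jaws open and shut, and the axes are right-handed (so a half turn about z gives the same grasp; the last joint's range is limited). The gripper opens to 85 mm and grips with 20 to 120 N. Pads are 22 mm wide; open, the fingers measure 114 mm over their backs; the gripper's body (76 mm by 85 mm) begins 54 mm behind the grasp point. The pads swing forward as they close: fully open they stand 13 mm farther back than shut.
Start: joints at [1.268, 0.615, -0.013, 1.423, 0.008, 1.103, -0.04], TCP at [0.178, -0.625, 0.231] pointing down, gripper open.
Joint ranges: [-3.12, 3.12], [-0.3, 2.06], [-1.34, 1.32], [0.26, 2.42], [-1.36, 4.5], [0.01, 1.98], [-2.84, 2.84]. Speed limits (rad/s): [2.79, 2.79, 3.14, 3.14, 3.14, 3.14, 3.14].

### API

Orientations are given as a unit quaternion [x, y, z, w].
In Python, from station import observe, capture, finish_job, silhouettes, pinch_z gives the robot as it stands. The module is installed in compiled form; this text tells all that it offers.
- The arm moves only by the tool arm_command, never from a script. Its argument "increments" is a list that holds one entry, the list of rows, each a list of 7 numbers: the shift along the tool's x, y, z in cm, then the turn, a rotation vector about the tool's x, y, z in degrees, then the opening in per cent of the stroke, from 0 (shut) to 100 (fully open). A call has 1 to 20 rows; each row is the pose to reach, as a shift and turn from the pose measured when the call began, along the tool's axes at that moment; what a row does not reach only later rows make up. A row lasts 1/8 s, in which the tool goes at most 62.5 mm and 10.7 degrees, less where a joint would pass 70% of its speed; a pose out of reach is approached as far as the arm can. A call with a gripper value outside its range is refused whole. The fingers move at their own pace and stop on an object; "grip_force" is the grip in N (left out, the last holds). Time passes only in rows, so rows that repeat a pose let the fingers close. It gives the time, the measured TCP pose, the force and the opening at its end, in the units of the state.
- observe(): the state, without advancing time (a new reading comes with each control period).
- capture(name): name is "scene" or "top" or "wrist"; returns a dict with "color" (420x560x3 uint8, red, green, blue), "z_map" (420x560 float32, m along the optical axis (not along the pixel's ray), 0 where there is no reading), "camera_matrix" (3x3 intrinsics, pixels), "world_to_cam" (4x4, takes a point from world to camera coordinates). Camera axes: x right, y up, looking along -z (the intrinsics and any distortion apply to the point x, -y, -z); pixel columns grow to the right and rows downward; lengths in m; the calibration is good to about 2 mm. A picture is of the moment at which its call begins.
- finish_job(): hands the job in, once; it reports no verdict.
Trained networks look in a picture, given as the dict that the camera call returned (one of the last four; its "shot" number tells which), for a name from the list of things; names that differ only in an ending like _2 or _b are one class to them, and where a whole thing is asked for, a point or a joint stands for the part that bears it (a point fixed in the world has none). Each returns a list of dicts, best first, with "confidence" (0 to 1); they miss things now and then, are a little off and sometimes report something else, mostly with a low value. They report only what shows in the picture. A call takes as long as a camera call. They do not tell look-alikes from the thing itself.
- silhouettes(picture, query): "region" (420x560 bool, what is visible of it) and "at" ([row, column] in pixels, amid what is visible of it).
The state is a dict: "t": time; "joint_pos": joint angles; "joint_velocities": joint speeds; "effort": joint torques, N m; "tool_pos": TCP position; "eef_rot": TCP orientation; "ft_force": force on the tool from outside, world axes, zero at the start; "torque": the same for the moment, N m; "opening": opening from 0.0 (shut) to 1.0 (fully open).
Only numpy, scipy, OpenCV 4.12 (cv2) and the standard library are available. Lean on these libraries where they do the work, as an engineer would, in place of code of your own. Each camera call takes 0.05 s, during which the arm holds its last target.

## Working session

There is one attempt and no reset: what is moved stays moved. The work goes in short steps, Python scripts to look and compute and a tool call to move; the robot and the scene stay as the last step left them, time stands still between calls to the robot, and variables do not carry over. Pictures are saved under pics/ and viewed, and the job is handed in when it is done.

Besides the shell and the picture viewer there is one more tool, called after "Call:" by a JSON object that holds its "api" and its "payload". arm_command: Moves the arm, as the interface text tells. Its arguments: {"type":"object","properties":{"increments":{"type":"array","items":{"type":"array","items":{"type":"array","items":{"type":"number"}}}},"grip_force":{"type":"number"}},"required":["increments"]}

```bash
mkdir -p pics; cat > h.py <<'E'
import numpy as np, cv2
from station import observe, capture, finish_job, silhouettes, pinch_z
from scipy.spatial.transform import Rotation as R
np.set_printoptions(precision=4,suppress=True)
def save(c,n,crop=None,s=1):
    im=c["color"][:,:,::-1].copy()
    if crop: r0,r1,c0,c1=crop; im=im[r0:r1,c0:c1]
    if s!=1: im=cv2.resize(im,None,fx=s,fy=s,interpolation=cv2.INTER_CUBIC)
    cv2.imwrite("pics/"+n+".png",im)
def cloud(c):
    K=c["camera_matrix"];z=c["z_map"];T=np.linalg.inv(c["world_to_cam"])
    v,u=np.indices(z.shape)
    x=(u-K[0,2])/K[0,0]*z;y=(v-K[1,2])/K[1,1]*z
    P=np.stack([x,-y,-z,np.ones_like(z)],-1)@T.T
    P=P[...,:3].copy();P[z==0]=np.nan
    return P
def st():
    o=observe();print("t",o["t"],"tcp",np.array(o["tool_pos"]),"q",np.array(o["eef_rot"]),"F",np.array(o["ft_force"]),"op",o["opening"],"j",np.array(o["joint_pos"]));return o
def ray(c,r,col,zw):
    K=c["camera_matrix"];T=np.linalg.inv(c["world_to_cam"])
    d=np.array([(col-K[0,2])/K[0,0],-(r-K[1,2])/K[1,1],-1])
    d=T[:3,:3]@d;o=T[:3,3];return o+d*(zw-o[2])/d[2]
def proj(c,p):
    K=c["camera_matrix"];q=c["world_to_cam"]@np.r_[p,1]
    return np.array([K[1,2]+K[1,1]*(-q[1])/(-q[2]),K[0,2]+K[0,0]*q[0]/(-q[2])])
E
python3 - <<'E'
from h import *
st();print(pinch_z if not callable(pinch_z) else pinch_z())
for n in["scene","top","wrist"]:
    c=capture(n);save(c,n+"0");print(n,c["camera_matrix"],c["world_to_cam"],c.keys())
    for q in["scale","lid","cam","driver_grip","loadcell","stand_hole","cross_driver","spent_battery","canister","jar","box"]:
        try:
            for s in silhouettes(c,q):print(n,q,round(s["confidence"],2),np.array(s["at"]),s["region"].sum())
        except Exception as e:print(q,e)
E
```

```text
t 0.0 tcp [ 0.1774 -0.6245  0.2301] q [ 0.7979 -0.6027 -0.0011 -0.0008] F [-0.1255  0.6928  0.1829] op 1.0041234778811399 j [ 1.2675  0.616  -0.0127  1.425   0.0081  1.1034 -0.0404]
0.0187
scene [[442.0887   0.     276.4195]
 [  0.     442.0887 212.1026]
 [  0.       0.       1.    ]] [[ 0.3602  0.9327  0.0178 -0.1616]
 [-0.7047  0.2595  0.6603  0.3275]
 [ 0.6112 -0.2504  0.7508 -1.4664]
 [ 0.      0.      0.      1.    ]] dict_keys(['color', 'z_map', 'camera_matrix', 'world_to_cam', 'shot'])
scene lid 0.7 [194.4 336.3] 1360
scene cam 0.63 [187.7 336.3] 209
scene cam 0.23 [203.5 282.2] 12253
scene cam 0.19 [166.9 407.5] 2281
scene driver_grip 0.98 [183.6 112.4] 375
scene driver_grip 0.92 [184.  150.9] 618
scene driver_grip 0.75 [212.7 120.4] 444
scene driver_grip 0.56 [224.7  80.9] 695
scene loadcell 0.7 [199.5 284.1] 230
scene stand_hole 0.71 [186.7 339.2] 217
scene stand_hole 0.55 [254.8 140.2] 1917
scene cross_driver 0.93 [240.6 133.4] 353
scene spent_battery 0.55 [296.2 353.2] 1516
scene canister 0.84 [167.9 406.4] 2236
scene jar 0.78 [309.9 164.1] 2116
scene box 0.63 [226.3 437.
[... 467 characters left out ...]
_grip 0.69 [267.9 426.4] 291
top driver_grip 0.61 [297.1 393.6] 251
top loadcell 0.53 [235.3 254.8] 221
top stand_hole 0.81 [246.  383.9] 1395
top cross_driver 0.74 [233.4 386.2] 165
top spent_battery 0.17 [160.6 146.2] 2717
top canister 0.71 [245.7 382.6] 1353
top canister 0.68 [229.6 129.6] 1470
top jar 0.93 [176.  370.7] 811
top jar 0.63 [205.1 223.4] 54
top box 0.84 [161.6 148.4] 2613
wrist [[322.0778   0.     281.3612]
 [  0.     322.0778 208.7799]
 [  0.       0.       1.    ]] [[ 0.273  -0.962  -0.0011 -0.6488]
 [ 0.9115  0.259  -0.3196  0.0412]
 [ 0.3077  0.0862  0.9476 -0.3823]
 [ 0.      0.      0.      1.    ]] dict_keys(['color', 'z_map', 'camera_matrix', 'world_to_cam', 'shot'])
```

View pics/scene0.png

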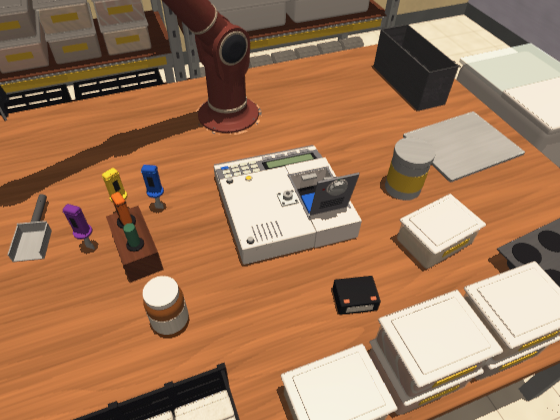

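View pics/top0.png

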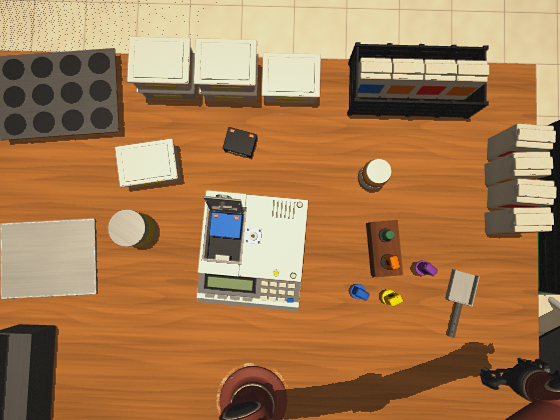

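The orange driver is in the stand at top (262,393) and scene (207,120). The others are blue (292,358), yellow (297,393) and purple (268,427) look-alikes. Only the orange one is in the stand's -x hole, next to the green cross driver. The lid is up at top (203,225).

```bash
python3 - <<'E'
from h import *
c=capture("top");P=cloud(c);save(c,"crop_drv",(200,330,330,460),5)
save(c,"crop_scale",(180,320,180,320),5)
s=silhouettes(c,"scale")[0]["region"]
m=s|False
z=P[...,2]
def rect(mask,name):
    pts=P[mask][:,:2].astype(np.float32)
    r=cv2.minAreaRect(pts);print(name,mask.sum(),r,"med z",np.median(P[mask][:,2]))
    return r
v,u=np.indices(z.shape)
rg=(v>180)&(v<320)&(u>180)&(u<320)
mm=rg&(z>0.06)&(z<0.085)
mm=cv2.morphologyEx(mm.astype(np.uint8),cv2.MORPH_OPEN,np.ones((3,3)))>0
rect(mm,"scaletop")
rg=(v>210)&(v<285)&(u>355)&(u<412)
mm=rg&(z>0.06)&(z<0.085)
mm=cv2.morphologyEx(mm.astype(np.uint8),cv2.MORPH_OPEN,np.ones((3,3)))>0
r=rect(mm,"stand");print(cv2.boxPoints(r))
# orange pixels
hsv=cv2.cvtColor(c["color"],cv2.COLOR_RGB2HSV)
for cc,n in((c,"top"),(capture("scene"),"scene")):
    Q=cloud(cc);h=cv2.cvtColor(cc["color"],cv2.COLOR_RGB2HSV)
    o=(h[...,0]>5)&(h[...,0]<14)&(h[...,1]>210)&(h[...,2]>150)&(Q[...,2]>0.1)&(Q[...,2]<.25)&(abs(Q[...,0]-.5)<.2)&(abs(Q[...,1]+.35)<.2)
    v,u=np.where(o);print(n,o.sum(),v.mean(),u.mean(),Q[o].min(0),Q[o].max(0),Q[o].mean(0))
    if n=="top":
        t=o&(Q[...,2]>0.15);print(cv2.minAreaRect(Q[t][:,:2].astype(np.float32)),np.median(Q[t],0))
for p in[(203,225)]:
    print(P[p])
rg=(z>0.1)&(z<0.26)
rg[:185]=0;rg[225:]=0;rg[:,:195]=0;rg[:,250:]=0
print("lid",rg.sum(),P[rg].min(0),P[rg].max(0),P[rg].mean(0))
E
```

```text
scaletop 7327 ((0.46647828817367554, 0.012506574392318726), (0.30068570375442505, 0.2790478467941284), 86.47773742675781) med z 0.07143409397809175
stand 1175 ((0.46127256751060486, -0.3750411868095398), (0.15953707695007324, 0.08204071968793869), 6.352811336517334) med z 0.07257590641315748
[[ 0.3775 -0.3431]
 [ 0.3865 -0.4246]
 [ 0.5451 -0.407 ]
 [ 0.536  -0.3254]]
top 31 261.93548387096774 394.1290322580645 [ 0.4078 -0.3921  0.1532] [ 0.4404 -0.3666  0.1626] [ 0.4242 -0.378   0.1582]
((0.4240792691707611, -0.37933117151260376), (0.03340901806950569, 0.020631181076169014), 14.910680770874023) [ 0.4239 -0.3772  0.1585]
scene 32 200.5 117.09375 [ 0.4181 -0.3908  0.1542] [ 0.4447 -0.3649  0.1592] [ 0.4347 -0.3794  0.1563]
[0.5688 0.0838 0.1838]
lid 495 [0.5512 0.0407 0.1022] [0.5895 0.1389 0.2121] [0.5696 0.0891 0.1724]
```

```bash
python3 - <<'E'
import cv2,numpy as np
a=cv2.imread('pics/crop_drv.png');b=cv2.imread('pics/crop_scale.png')
a=cv2.resize(a,(400,400));b=cv2.resize(b,(400,400));cv2.imwrite('pics/c1.png',np.hstack([a,b]))
E
```

```text
(no output)
```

View pics/c1.png

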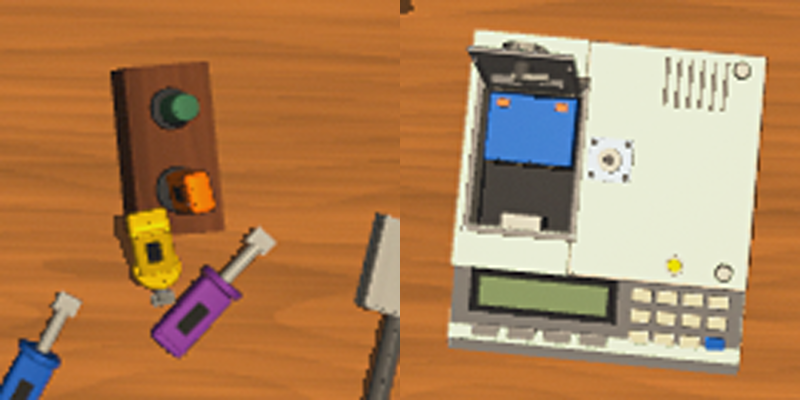

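```bash
cat >> h.py <<'E'
def inc(p,yaw=None,verbose=True,o=None):
    """world target p, tool x yaw (deg) pointing down -> shift cm, rotvec deg in tool axes"""
    o=o or observe();Rt=R.from_quat(o["eef_rot"]);
    d=Rt.inv().apply(np.array(p)-np.array(o["tool_pos"]))*100
    if yaw is None: rv=np.zeros(3)
    else:
        a=np.radians(yaw);X=np.array([np.cos(a),np.sin(a),0]);Z=np.array([0,0,-1.]);Y=np.cross(Z,X)
        rv=np.degrees((Rt.inv()*R.from_matrix(np.stack([X,Y,Z],1))).as_rotvec())
    x=Rt.apply([1,0,0]);print("yaw now",np.degrees(np.arctan2(x[1],x[0])).round(2),"shift",d.round(3),"rot",rv.round(2));return d,rv
E
python3 - <<'E'
from h import *
c=capture("wrist");o=st();Rt=R.from_quat(o["eef_rot"])
T=np.linalg.inv(c["world_to_cam"])
print("cam in tool",Rt.inv().apply(T[:3,3]-o["tool_pos"]),"look",Rt.inv().apply(-T[:3,2]),"up",Rt.inv().apply(T[:3,1]))
inc([0.42,-0.38,0.33],-75)
inc([0.66,0.09,0.33],-3.5)
c=capture("top");P=cloud(c)
for n,(r,k) in dict(green=(234,388),yellow=(297,392),blue=(292,358),purple=(268,426),lc=(235,255)).items():
    print(n,P[r-4:r+5,k-4:k+5,2].max(),P[r,k])
E
```

```text
t 2.0 tcp [ 0.1776 -0.6252  0.2313] q [ 0.7979 -0.6028 -0.     -0.    ] F [-0.4293  0.2365  0.7573] op 0.9981612491881794 j [ 1.2675  0.6149 -0.0126  1.4234  0.0081  1.1034 -0.0404]
cam in tool [-0.0007 -0.0829 -0.1434] look [-0.0011  0.3196  0.9475] up [-0.     -0.9475  0.3196]
yaw now -74.14 shift [-16.967 -30.015  -9.869] rot [-0.    0.    0.86]
yaw now -74.14 shift [-55.619 -65.945  -9.866] rot [ -0.     0.   -70.64]
green nan [ 0.5    -0.365   0.1376]
yellow 0.03953282680183201 [ 0.3175 -0.403   0.0316]
blue 0.006891137144884096 [ 0.3262 -0.3078 -0.0006]
purple 0.006202772841072957 [ 0.4046 -0.5119  0.0005]
lc 0.09764937152996889 [0.4871 0.0049 0.0883]
```

Call:
{"api": "arm_command", "payload": {"increments": [[[-3,-5,-4,0,0,0,20],[-7.5,-12,-8,0,0,0,0],[-12,-20,-9.9,0,0,0,0],[-15.5,-27,-9.9,0,0,0,0],[-17,-30,-9.9,0,0,0.9,0],[-17,-30,-9.9,0,0,0.9,0],[-17,-30,-9.9,0,0,0.9,0],[-17,-30,-9.9,0,0,0.9,0]]]}}

```text
t: 3.05
tool_pos: [0.4192, -0.3803, 0.3303]
eef_rot: [0.793, -0.609, -0.0, 0.001]
ft_force: [-0.4, 0.2, -0.7]
opening: 0.001
```

```bash
python3 - <<'E'
from h import *
c=capture("wrist");save(c,"w1",s=1.4);st()
np.save("w1.npy",c,allow_pickle=True)
P=cloud(c);h=cv2.cvtColor(c["color"],cv2.COLOR_RGB2HSV)
z=P[...,2]
o=(h[...,0]>3)&(h[...,0]<16)&(h[...,1]>200)&(h[...,2]>100)&(z>0.15)&(z<.17)&(np.hypot(P[...,0]-.424,P[...,1]+.378)<.04)
r=cv2.minAreaRect(P[o][:,:2].astype(np.float32));print("handle top",o.sum(),r,np.median(P[o],0),P[o].mean(0))
near=(abs(P[...,0]-.461)<.12)&(abs(P[...,1]+.375)<.09)
mm=near&(z>.064)&(z<.08);mm=cv2.morphologyEx(mm.astype(np.uint8),cv2.MORPH_OPEN,np.ones((3,3)))>0
r=cv2.minAreaRect(P[mm][:,:2].astype(np.float32));print("stand",mm.sum(),r,np.median(z[mm]))
inc([0.66,0.09,0.33],-3.5)
E
```

```text
t 3.1 tcp [ 0.4184 -0.381   0.3302] q [ 0.7924 -0.61   -0.0002  0.0007] F [ 0.2536 -1.1464  0.8008] op -0.001016623695101078 j [ 0.7406  0.4029 -0.0629  1.5122  0.0277  1.2277 -0.6388]
handle top 5 ((0.41875991225242615, -0.3809337019920349), (0.013742364011704922, 0.020059803500771523), 40.35044479370117) [ 0.4108 -0.3773  0.1589] [ 0.4157 -0.3777  0.1589]
stand 6644 ((0.4429042935371399, -0.3751259744167328), (0.20082399249076843, 0.08143000304698944), 5.682057857513428) 0.07272313014741344
yaw now -75.18 shift [-39.359 -35.398  -0.046] rot [  0.09   0.02 -71.68]
```

View pics/w1.png

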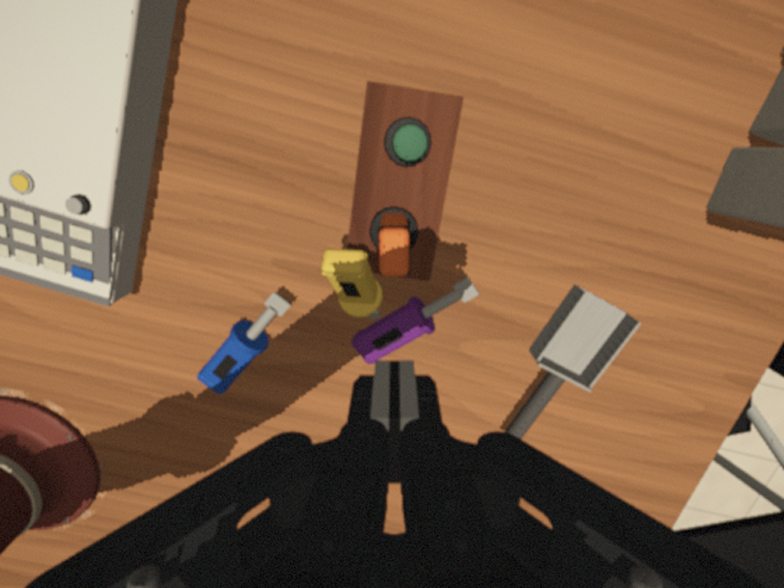

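Call:
{"api": "arm_command", "payload": {"increments": [[[-4,-3.5,0,0,0,-7,0],[-8,-7,0,0,0,-14,0],[-12,-11,0,0,0,-22,0],[-16,-14.5,0,0,0,-29,0],[-20,-18,0,0,0,-36,0],[-24,-21.5,0,0,0,-44,0],[-28,-25,0,0,0,-51,0],[-32,-29,0,0,0,-58,0],[-36,-32.5,0,0,0,-65,0],[-39.4,-35.4,0,0,0,-71.7,0],[-39.4,-35.4,0,0,0,-71.7,0],[-39.4,-35.4,0,0,0,-71.7,0]]]}}

```text
t: 4.6
tool_pos: [0.6601, 0.0874, 0.329]
eef_rot: [0.999, -0.032, -0.001, 0.002]
ft_force: [0.4, -1.0, -0.2]
opening: -0.002
```

```bash
python3 - <<'E'
from h import *
c=capture("wrist");save(c,"w2",s=1.4);st()
np.save("w2.npy",c,allow_pickle=True)
P=cloud(c);z=P[...,2]
rg=(z>0.09)&(z<0.23)&(abs(P[...,0]-.57)<.06)&(abs(P[...,1]-.09)<.075)
print("lid",rg.sum(),P[rg].min(0),P[rg].max(0))
for a in np.arange(.09,.22,.01):
    m=rg&(abs(z-a)<.005)
    if m.sum()>5: print(round(a,3),m.sum(),np.median(P[m],0),P[m][:,1].min(),P[m][:,1].max())
E
```

```text
t 4.65 tcp [0.6601 0.087  0.3293] q [ 0.9995 -0.0329 -0.0007  0.0017] F [-0.0372 -0.4176  0.3079] op -0.0003611400392051821 j [ 0.0577  0.6116 -0.438   1.196   0.2531  1.3881 -0.4217]
lid 2518 [0.5573 0.0435 0.0902] [0.5933 0.1438 0.2093]
0.09 7 [0.567  0.1345 0.0916] 0.13144327574955644 0.1438164777069336
0.1 33 [0.5679 0.1265 0.0998] 0.10212895505343846 0.14365422106623532
0.11 29 [0.5697 0.1302 0.1097] 0.04555818106131573 0.14344256358415636
0.12 45 [0.5713 0.1219 0.1208] 0.10387523659118651 0.14334033427419168
0.13 43 [0.5728 0.1232 0.1301] 0.04521676643848532 0.14314316452846332
0.14 44 [0.5746 0.1284 0.1401] 0.05135402201760707 0.14308004435309762
0.15 48 [0.5763 0.1215 0.1502] 0.04541575955264826 0.14295117604334906
0.16 70 [0.5787 0.1205 0.1603] 0.048869218275963966 0.14282028801267208
0.17 98 [0.5815 0.1031 0.1701] 0.044878288178680226 0.14280114692844925
0.18 219 [0.5784 0.1012 0.1818] 0.04536635956842133 0.14268672853727557
0.19 672 [0.5706 0.0928 0.1895] 0.044815162869384806 0.1425132067541875
0.2 427 [0.586  0.0945 0.1979] 0.04447110450075206 0.1423868183954667
0.21 783 [0.5821 0.0968 0.2072] 0.04346031788993859 0.1422949473050016
```

View pics/w2.png

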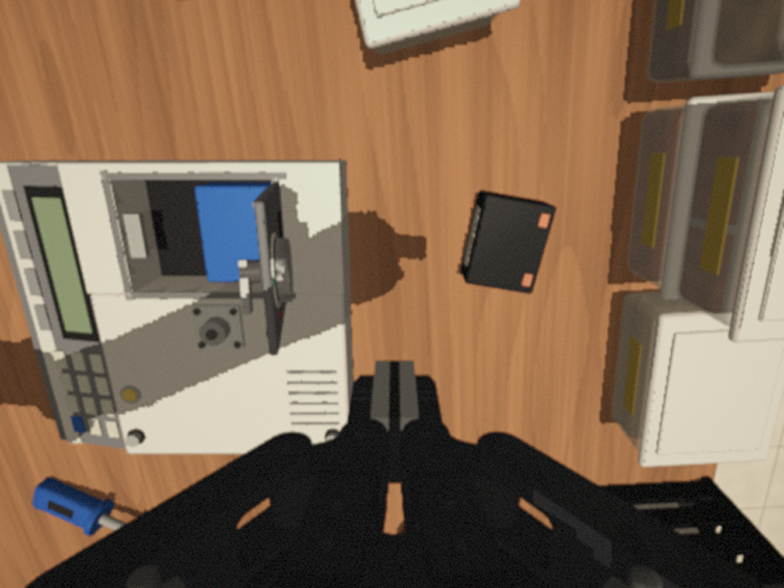

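Call:
{"api": "arm_command", "payload": {"increments": [[[-0.2,-2,5,0,0,0,0],[-0.3,-4.2,10.5,0,0,0,0],[-0.3,-4.2,16.4,0,0,0,0],[-0.3,-4.2,16.4,0,0,0,0],[-2.5,-4,16.4,0,0,0,0],[-4.5,-3.9,16.4,0,0,0,0],[-5.5,-3.8,16.4,0,0,0,0],[-6.8,-3.7,16.4,0,0,0,0],[-8,-3.6,16.4,0,0,0,0],[-9.3,-3.5,16.4,0,0,0,0],[-10.5,-3.4,16.4,0,0,0,0],[-11.8,-3.4,16.4,0,0,0,0],[-13,-3.3,16.4,0,0,0,0],[-14.3,-3.2,16.4,0,0,0,0],[-15.2,-3.2,16.4,0,0,0,0],[-15.2,-3.2,16.4,0,0,0,0]]]}}

```text
t: 6.65
tool_pos: [0.5091, 0.1282, 0.1653]
eef_rot: [0.999, -0.032, -0.001, 0.002]
ft_force: [-0.5, 0.4, -0.2]
opening: -0.001
```

```bash
python3 - <<'E'
from h import *
c=capture("scene");save(c,"s3",(120,300,200,400),3.5);st()
E
```

```text
t 6.7 tcp [0.5099 0.1281 0.1653] q [ 0.9995 -0.0327 -0.001   0.0021] F [ 0.6293 -0.679  -0.1467] op 0.0029998405162160505 j [-0.0021  0.5364 -0.4306  1.8536  0.3006  0.819  -0.6529]
```

View pics/s3.png

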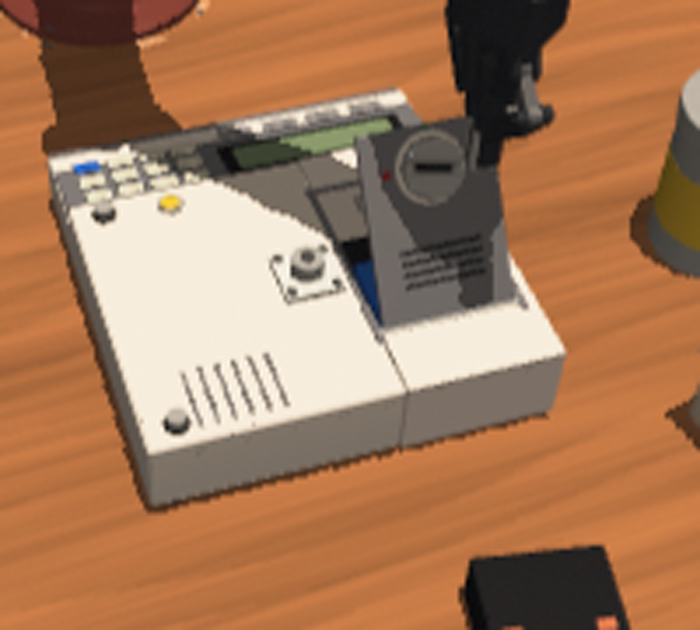

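The lid is still at roughly 1.2 rad at (440,220) with the fingers behind it, so I'll push a little further.

Call:
{"api": "arm_command", "payload": {"increments": [[[-1.2,0,0,0,0,0,0],[-2.4,0.1,0,0,0,0,0],[-3.6,0.2,0,0,0,0,0],[-4.5,0.2,-0.5,0,0,0,0],[-4.5,0.2,-3,0,0,0,0],[-4.5,0.2,-7,0,0,0,0]]]}}

```text
t: 7.45
tool_pos: [0.4639, 0.129, 0.2356]
eef_rot: [0.999, -0.033, -0.002, 0.003]
ft_force: [0.7, -0.4, -0.0]
opening: 0.003
```

```bash
python3 - <<'E'
from h import *
c=capture("scene");save(c,"s4",(120,300,200,400),3.5);st()
P=cloud(c);np.save("s4.npy",c,allow_pickle=True)
inc([0.5,-0.05,0.33],-3.5)
E
```

```text
t 7.5 tcp [0.4673 0.1308 0.2414] q [ 0.9995 -0.0325  0.0036  0.0006] F [1.3759 0.5487 3.0383] op -0.0026188517706180604 j [ 0.0302  0.3806 -0.4848  1.8658  0.2211  0.9414 -0.6202]
yaw now -3.73 shift [ 4.502 17.841 -8.813] rot [ 0.05 -0.41 -0.23]
```

View pics/s4.png

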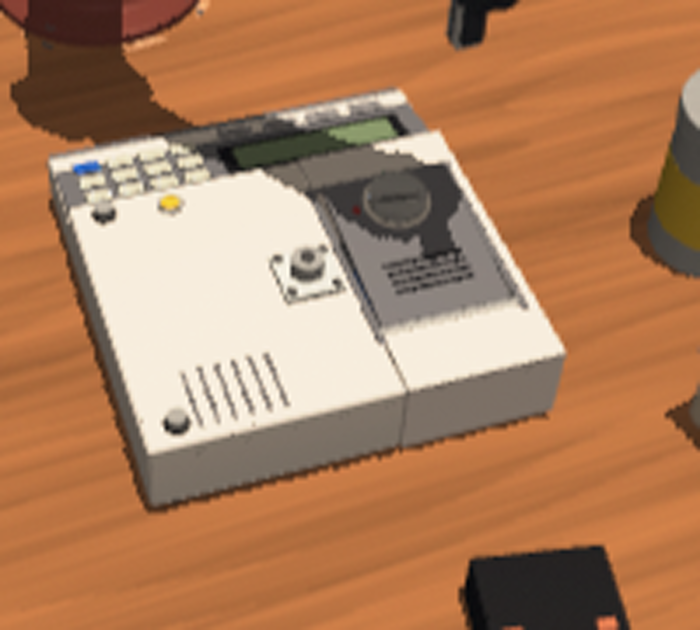

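Lid has fallen shut; the lock is at (397,200). Next, a wrist view of it.

Call:
{"api": "arm_command", "payload": {"increments": [[[-0.5,1,-3,0,0,0,0],[-0.5,2,-5,0,0,0,0],[-0.5,2,-5,0,0,0,0],[-0.5,2,-5,0,0,0,0]]]}}

```text
t: 8.0
tool_pos: [0.46, 0.1114, 0.2906]
eef_rot: [0.999, -0.032, 0.003, 0.001]
ft_force: [0.1, -0.4, -0.3]
opening: 0.003
```

```bash
python3 - <<'E'
from h import *
c=capture("wrist");save(c,"w5",s=1.4);o=st()
np.save("w5.npy",c,allow_pickle=True)
inc([0.42,-0.38,0.28],-75)
E
```

```text
t 8.05 tcp [0.4599 0.1115 0.2904] q [ 0.9995 -0.0322  0.0026  0.0007] F [ 1.0546  0.8917 -0.0836] op 0.0013875502620200855 j [ 0.0897  0.3093 -0.5003  1.8146  0.1725  1.0559 -0.5397]
yaw now -3.69 shift [-0.828 49.304  1.094] rot [-0.12 -0.31 71.31]
```

View pics/w5.png

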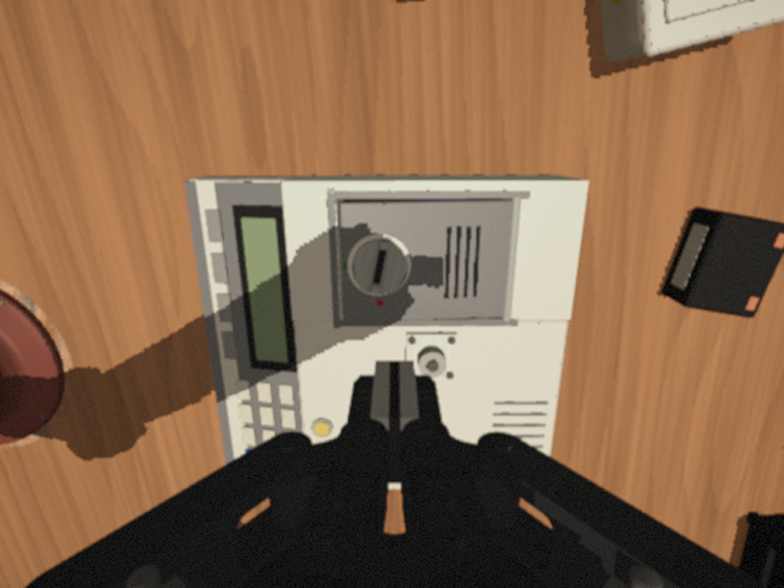

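```bash
python3 - <<'E'
from h import *
c=np.load("w5.npy",allow_pickle=True).item();P=cloud(c);z=P[...,2]
save(c,"w5c",(150,250,220,400),4.4)
for r in range(150,230,4): print(r,[int(1000*x) if x==x else -1 for x in z[r,240:320:4]])
g=cv2.cvtColor(c["color"],cv2.COLOR_RGB2GRAY)
sub=np.zeros_like(g,bool);sub[174:210,258:284]=1
m=sub&(g<35);v,u=np.where(m);print(m.sum(),g[191,260:282])
n,l,s_,ce=cv2.connectedComponentsWithStats(m.astype(np.uint8));k=1+np.argmax(s_[1:,4]);m=l==k
v,u=np.where(m);print("slot px",m.sum(),v.mean(),u.mean(),np.median(z[m]))
W=np.array([ray(c,a,b,.082) for a,b in zip(v,u)]);print(W.mean(0),cv2.minAreaRect(W[:,:2].astype(np.float32)))
d=W[:,:2]-W[:,:2].mean(0);w,V=np.linalg.eigh(d.T@d);print("slot dir deg",np.degrees(np.arctan2(V[1,1],V[0,1])))
# disc top cloud
D=(z>.085)&(z<.12)&(abs(P[...,0]-.45)<.05)&(abs(P[...,1]-.1)<.04);D=cv2.morphologyEx(D.astype(np.uint8),cv2.MORPH_OPEN,np.ones((3,3)))>0
q=P[D];print("disc",len(q),q.min(0),q.max(0),q.mean(0),cv2.minEnclosingCircle(q[:,:2].astype(np.float32)))
# scale top edges
S=(z>.066)&(z<.077)&(abs(P[...,0]-.49)<.17)&(abs(P[...,1])<.2)&(np.isfinite(z))
S=cv2.morphologyEx(S.astype(np.uint8),cv2.MORPH_OPEN,np.ones((3,3)))>0
q=P[S];print(np.percentile(q,[.2,99.8],axis=0));
L=(abs(P[...,0]-.49)<.1)&(abs(P[...,1]-.01)<.05)&(z>.083)&(z<.1);print("lc",L.sum(),np.median(P[L],0))
# right (back) edge: for rows find max x
for r in range(140,220,10):
    i=np.where(S[r])[0];print(r,P[r,i[-1]],P[r,i[0]])
E
```

```text
150 [71, 85, 86, 86, 84, 84, 83, 83, 83, 83, 81, 81, 80, 80, 79, 79, 79, 79, 79, 78]
154 [72, 85, 84, 85, 84, 83, 84, 84, 83, 82, 83, 81, 80, 80, 81, 80, 80, 78, 78, 78]
158 [71, 86, 85, 86, 86, 83, 83, 82, 82, 82, 81, 81, 81, 80, 79, 79, 79, 78, 78, 78]
162 [72, 85, 85, 84, 84, 85, 84, 84, 82, 82, 82, 82, 80, 81, 79, 79, 78, 78, 79, 77]
166 [73, 85, 87, 85, 84, 84, 83, 83, 82, 84, 82, 81, 80, 80, 79, 80, 78, 79, 78, 78]
170 [72, 86, 85, 84, 86, 85, 84, 84, 83, 83, 83, 82, 82, 80, 80, 79, 78, 79, 78, 78]
174 [71, 85, 85, 84, 86, 91, 93, 94, 94, 92, 90, 84, 82, 80, 81, 79, 79, 79, 77, 78]
178 [73, 86, 85, 86, 93, 93, 93, 93, 85, 92, 91, 91, 82, 80, 81, 80, 79, 80, 78, 77]
182 [72, 85, 85, 86, 94, 95, 93, 91, 86, 90, 92, 90, 92, 80, 79, 78, 80, 79, 79, 78]
186 [73, 85, 85, 96, 94, 93, 92, 91, 85, 91, 92, 92, 91, 81, 79, 78, 80, 79, 79, 79]
190 [73, 84, 86, 96, 95, 93, 93, 91, 86, 91, 91, 92, 91, 81, 80, 79, 78, 79, 78, 78]
194 [73, 64, 84, 94, 94, 95, 94, 84, 86, 91, 92, 94, 91, 82, 80, 80, 78, 79, 79, 79]
198 [73, 63, 85, 86, 94, 94, 93, 84, 86, 92, 91, 91, 91, 80, 78, 79, 79, 78, 79,
[... 814 characters left out ...]
004016881342977285), 74.64556121826172)
slot dir deg 74.44547212547606
disc 1432 [0.4179 0.0696 0.085 ] [0.4706 0.1292 0.0968] [0.4444 0.1019 0.0911] ((0.43749505281448364, 0.09773094952106476), 0.03424029424786568)
[[ 0.3565 -0.095   0.0662]
 [ 0.6139  0.1681  0.0768]]
lc 510 [0.4828 0.0206 0.0919]
140 [0.615  0.1429 0.0732] [0.3769 0.1585 0.0725]
150 [0.6149 0.1318 0.0726] [0.3658 0.1473 0.0661]
160 [0.6132 0.1207 0.073 ] [0.3619 0.1362 0.0663]
170 [0.613  0.1092 0.0726] [0.3601 0.1247 0.0664]
180 [0.6129 0.0973 0.072 ] [0.3635 0.1131 0.0684]
190 [0.6107 0.086  0.0737] [0.3577 0.101  0.0667]
200 [0.6106 0.0736 0.0729] [0.3598 0.0889 0.068 ]
210 [0.6101 0.0612 0.073 ] [0.3563 0.0761 0.0666]
```

View pics/w5c.png

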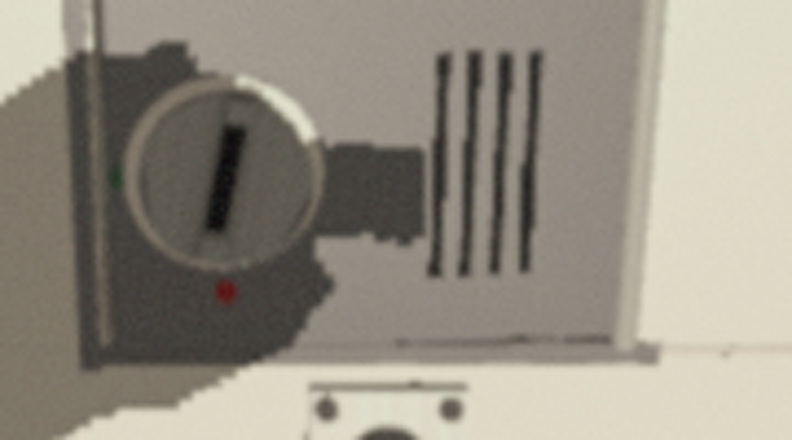

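```bash
python3 - <<'E'
from h import *
c=np.load("w1.npy",allow_pickle=True).item()
save(c,"w1c",(120,220,230,330),6)
h=cv2.cvtColor(c["color"],cv2.COLOR_RGB2HSV)
print(h[165:202:3,282])
P=cloud(c)
o=(h[...,0]<14)&(h[...,1]>180)&(h[...,2]>170);o[:155]=0;o[205:]=0;o[:,:265]=0;o[:,300:]=0
n,l,s,ce=cv2.connectedComponentsWithStats(o.astype(np.uint8));k=1+np.argmax(s[1:,4]);o=l==k
v,u=np.where(o);W=np.array([ray(c,a,b,.160) for a,b in zip(v,u)])
print(o.sum(),v.min(),v.max(),u.min(),u.max(),np.nanmedian(P[o],0),W.mean(0),cv2.minAreaRect(W[:,:2].astype(np.float32)))
E
```

```text
[[ 12 170 213]
 [ 13 160 219]
 [ 13 161 219]
 [ 13 161 218]
 [ 12 174 179]
 [ 10 191 127]
 [ 10 178 130]
 [  9 182 129]
 [ 10 187 127]
 [ 10 182 129]
 [ 10 205 117]
 [ 12 146  89]
 [ 12 149  87]]
1 164 164 288 288 [ 0.4428 -0.3797  0.1583] [ 0.4431 -0.3796  0.16  ] ((0.4430941641330719, -0.37962105870246887), (0.0, 0.0), 0.0)
```

View pics/w1c.png

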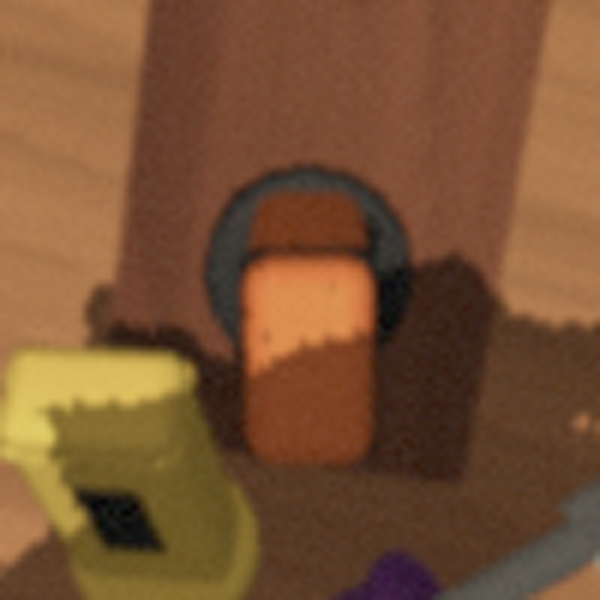

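Call:
{"api": "arm_command", "payload": {"increments": [[[0,5,0,0,0,7,100],[0,10,0.5,0,0,14,100],[0,15,1,0,0,22,100],[-0.2,20,1,0,0,29,100],[-0.3,25,1,0,0,36,100],[-0.4,30,1,0,0,44,100],[-0.5,35,1,0,0,51,100],[-0.6,40,1,0,0,58,100],[-0.7,45,1,0,0,65,100],[-0.8,49.3,1,0,0,71.3,100],[-0.8,49.3,1,0,0,71.3,100],[-0.8,49.3,1,-0.1,-0.3,71.3,100]]]}}

```text
t: 9.55
tool_pos: [0.4206, -0.3784, 0.2797]
eef_rot: [0.794, -0.608, -0.001, -0.001]
ft_force: [0.6, 1.1, -0.1]
opening: 1.001
```

```bash
python3 - <<'E'
from h import *
c=np.load("w1.npy",allow_pickle=True).item()
P=[ray(c,120+r/6-.4,230+k/6-.4,.16) for r,k in((255,245),(255,374),(463,372),(464,249))]
P=np.array(P);print(P,P.mean(0))
for a,b in((0,3),(1,2)): d=P[a]-P[b];print(np.degrees(np.arctan2(d[1],d[0])),np.linalg.norm(d))
c=capture("wrist");save(c,"w6",s=1.4);st();np.save("w6.npy",c,allow_pickle=True)
inc([0.4237,-0.379,0.101],-75)
E
```

```text
[[ 0.4405 -0.3625  0.16  ]
 [ 0.4459 -0.3829  0.16  ]
 [ 0.4117 -0.392   0.16  ]
 [ 0.4061 -0.3719  0.16  ]] [ 0.4261 -0.3773  0.16  ]
15.381573827286712 0.035597679922138754
14.970972814522543 0.035418912807903796
t 9.6 tcp [ 0.4211 -0.378   0.2801] q [ 0.7944 -0.6074 -0.0011 -0.0009] F [ 0.5548  0.2409 -0.3128] op 0.9991696741209248 j [ 0.7214  0.4394 -0.0421  1.5982  0.0182  1.1066 -0.6304]
yaw now -74.8 shift [ 0.218 -0.222 17.906] rot [-0.    0.16  0.2 ]
```

View pics/w6.png

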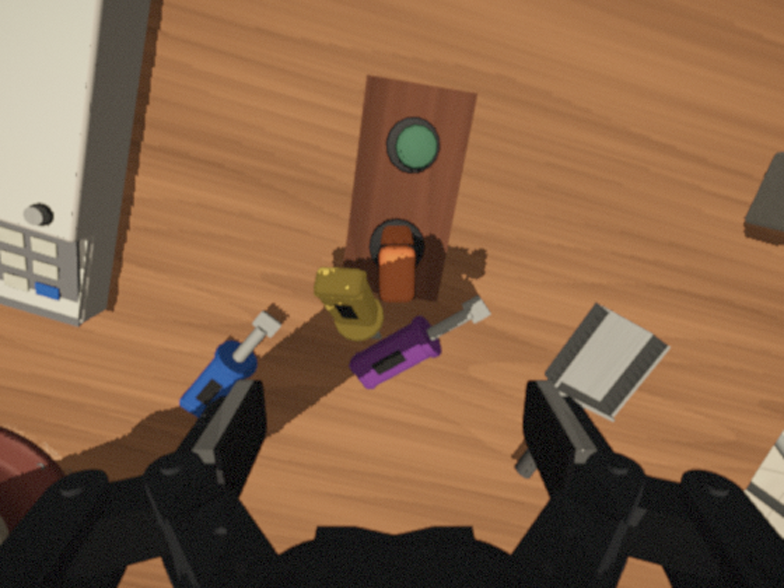

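```bash
python3 - <<'E'
from h import *
c=np.load("w6.npy",allow_pickle=True).item()
P=cloud(c);h=cv2.cvtColor(c["color"],cv2.COLOR_RGB2HSV)
o=(h[...,0]>20)&(h[...,0]<32)&(h[...,1]>150)&(np.hypot(P[...,0]-.37,P[...,1]+.37)<.08)
print("yellow",o.sum(),P[o].min(0),P[o].max(0),np.percentile(P[o][:,2],98))
save(c,"w6c",(150,230,230,330),6)
E
```

```text
yellow 1620 [ 0.3321 -0.4209  0.0467] [ 0.4441 -0.3137  0.3722] 0.29981449530216925
```

View pics/w6c.png

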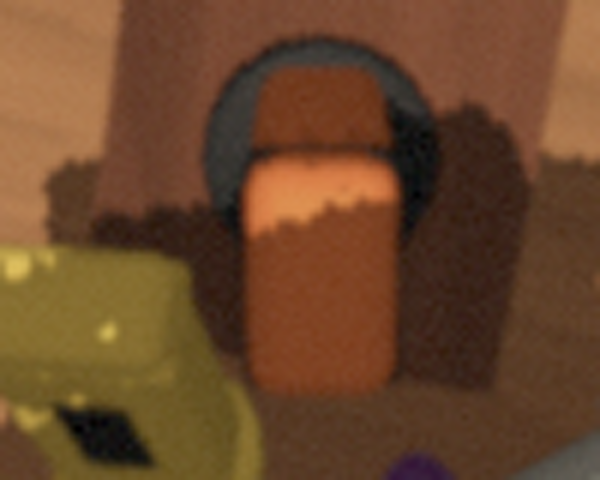

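```bash
python3 - <<'E'
from h import *
for f in("w1","w6"):
    c=np.load(f+".npy",allow_pickle=True).item();P=cloud(c);z=P[...,2]
    for r in range(180,245,6): print(r,[int(1000*x) if x==x else -1 for x in z[r,220:320:5]])
    print(P[204,245],P[230,258])
    o=np.isfinite(z)&(z>.02)
    h=cv2.cvtColor(c["color"],cv2.COLOR_RGB2HSV)
    o=(h[...,0]>20)&(h[...,0]<32)&(h[...,1]>150);v,u=np.where(o);print(v.min(),v.max(),u.min(),u.max(),o.sum())
    sub=np.zeros_like(o);sub[178:250,222:276]=1;o&=sub
    print(np.nanpercentile(P[o],[1,50,99],axis=0))
E
```

```text
180 [1, 0, 0, 109, 110, 111, 112, 113, 107, 71, 152, 160, 161, 161, 159, 73, 71, 72, 73, 0]
186 [0, 1, 112, 114, 115, 117, 117, 118, 113, 73, 152, 160, 160, 160, 160, 73, 72, 73, 0, 0]
192 [0, 0, 116, 119, 119, 119, 121, 120, 116, 72, 73, 161, 160, 160, 159, 72, 73, 73, 0, 0]
198 [1, 0, 1, 107, 108, 109, 113, 114, 110, 86, 1, -1, 1, 0, 1, 72, 72, 73, 0, 1]
204 [0, 1, 0, 1, -1, 97, 98, 100, 99, 87, 50, 1, 0, 0, 1, 1, 0, 0, 1, 0]
210 [-1, 0, 1, 0, 1, 79, 83, 83, 85, 82, 55, 0, 0, 0, 0, 0, 0, 0, 0, 0]
216 [1, 0, 0, 1, 0, 60, 59, 60, 67, 67, 61, 1, -1, 0, 0, 30, 14, 1, 26, 32]
222 [0, 1, 0, 1, 1, 1, 66, 65, 66, 66, 18, 0, 1, 26, 31, 37, 33, 31, 28, 0]
228 [0, 1, 1, 2, 0, 0, 1, 0, 0, 0, 1, 24, 28, 31, 32, 30, 43, 30, 0, 0]
234 [0, 0, 1, 0, 1, 1, 0, 2, 1, 21, 28, 29, 28, 30, 32, 32, 41, 42, 27, 1]
240 [0, 0, 0, 0, 0, 0, 1, 19, 25, 26, 27, 28, 29, 29, 29, 30, 0, 0, 0, 0]
[ 0.3705 -0.346   0.0973] [ 0.3001 -0.3725 -0.0004]
176 417 38 551 1097
[[ 0.335  -0.3818  0.0539]
 [ 0.3741 -0.3575  0.0948]
 [ 0.4071 -0.3294  0.1215]]
180 [1, 1, 1, 0, 0, 0, 72, 73, 71, 80, 153, 159, 159, 160, 160, 156, 
[... 315 characters left out ...]
19, 119, 119, 119, 112, 72, 73, 159, 160, 160, 161, 157, 72, 71, 72, 0]
210 [0, 114, 116, 118, 116, 119, 120, 119, 108, 86, 1, 160, 160, 160, 161, 157, 73, 72, 71, 1]
216 [1, 0, 0, 104, 104, 106, 109, 112, 104, 85, 49, 1, 0, 0, 0, 1, 0, 0, 0, 1]
222 [0, 0, 0, 82, 90, 93, 94, 95, 95, 83, 54, 1, 0, 0, 0, 0, 2, 0, 1, 0]
228 [0, 0, 0, 0, 68, 72, 75, 77, 81, 76, 58, 1, 1, 0, 0, 23, 21, 0, 0, 1]
234 [0, 0, 1, 0, 1, 61, 61, 62, 62, 61, 61, 0, 1, 0, 23, 33, 35, 18, 27, 30]
240 [0, 1, 0, 0, 1, 0, 66, 66, 68, 63, 10, 0, 21, 29, 31, 31, 41, 34, 29, 0]
[ 0.3965 -0.3459  0.119 ] [ 0.3532 -0.3663  0.0725]
191 415 29 543 1644
[[ 0.3349 -0.3815  0.0536]
 [ 0.3835 -0.3535  0.1081]
 [ 0.407  -0.3267  0.1214]]
```

The yellow look-alike leans beside the stand, its top at z≈0.12. I'll grip the orange handle high (TCP z 0.127) to stay clear of it.

Call:
{"api": "arm_command", "payload": {"increments": [[[0.1,-0.4,4,0,0,0,100],[0.1,-0.4,8,0,0,0,100],[0.1,-0.4,12,0,0,0,100],[0.1,-0.4,15.3,0,0,0,100],[0.1,-0.4,15.3,0,0,0,100],[0.1,-0.4,15.3,0,0,0,70],[0.1,-0.4,15.3,0,0,0,40],[0.1,-0.4,15.3,0,0,0,10],[0.1,-0.4,15.3,0,0,0,0],[0.1,-0.4,15.3,0,0,0,0]]], "grip_force": 90}}

```text
t: 10.85
tool_pos: [0.4258, -0.3782, 0.1282]
eef_rot: [0.794, -0.607, 0.0, -0.001]
ft_force: [0.3, -0.8, 5.9]
opening: 0.246
```

```bash
python3 - <<'E'
from h import *
c=capture("scene");save(c,"s7",(120,300,40,240),3.5);st()
E
```

```text
t 10.9 tcp [ 0.4257 -0.3782  0.1282] q [ 0.7943 -0.6075  0.0002 -0.0007] F [ 0.0221 -0.3553  6.2727] op 0.24476147921246064 j [ 0.7143  0.6106 -0.0398  1.7805  0.0313  0.7508 -0.647 ]
```

View pics/s7.png

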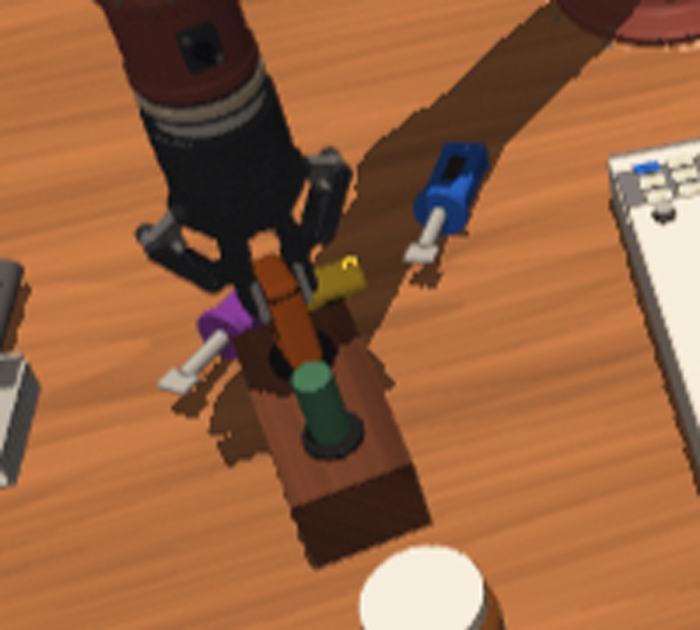

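Call:
{"api": "arm_command", "payload": {"increments": [[[0,0,-2,0,0,0,0],[0,0,-5,0,0,0,0],[0,0,-9,0,0,0,0],[0,0,-12.5,0,0,0,0],[-1.5,-0.5,-13.2,0,0,-2,0],[-4.5,-1.5,-13.2,0,0,-6,0],[-9,-2.9,-13.2,0,0,-12,0],[-13.5,-4.4,-13.2,0,0,-18,0],[-18,-5.8,-13.2,0,0,-24,0],[-22.5,-7.3,-13.2,0,0,-30,0],[-27,-8.7,-13.2,0,0,-36,0],[-31.5,-10.2,-13.2,0,0,-42,0],[-36,-11.6,-13.2,0,0,-48,0],[-40.5,-13.1,-13.2,0,0,-54,0],[-43.5,-14.1,-13.2,0,0,-57.5,0],[-45.4,-14.7,-13.2,0,0,-59.3,0],[-45.4,-14.7,-13.2,0,0,-59.3,0],[-45.4,-14.7,-13.2,0,0,-59.3,0]]]}}

```text
t: 13.15
tool_pos: [0.4482, 0.0965, 0.2601]
eef_rot: [0.991, -0.136, -0.0, 0.0]
ft_force: [-0.3, -0.6, -1.5]
opening: 0.25
```

```bash
python3 - <<'E'
from h import *
c=capture("scene");save(c,"s8",(80,240,240,400),3.7);st();np.save("s8.npy",c,allow_pickle=True)
w=capture("wrist");save(w,"w8",s=1.4);np.save("w8.npy",w,allow_pickle=True)
inc([0.4484,0.0988,0.215],-15.5)
E
```

```text
t 13.2 tcp [0.4483 0.0964 0.2602] q [ 0.9906 -0.1365  0.0001  0.0002] F [ 0.1181 -0.3468 -1.7118] op 0.23901439583940212 j [ 0.075   0.313  -0.4419  1.8973  0.1614  0.966  -0.7141]
yaw now -15.7 shift [-0.07  -0.222  4.536] rot [ 0.01 -0.03 -0.2 ]
```

View pics/s8.png

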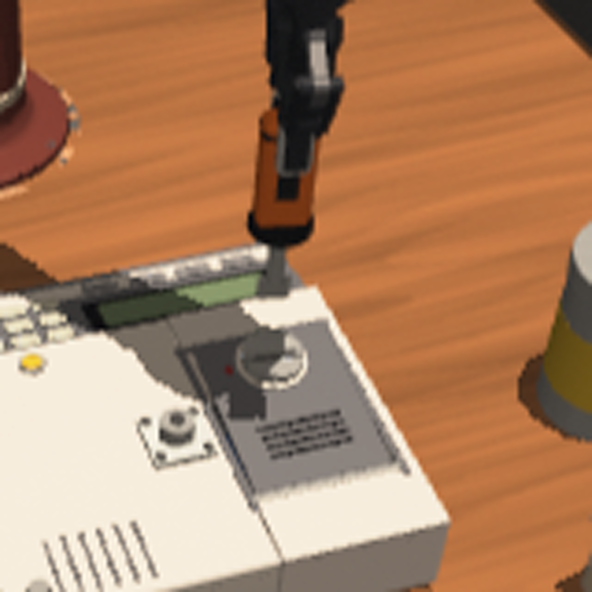

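View pics/w8.png

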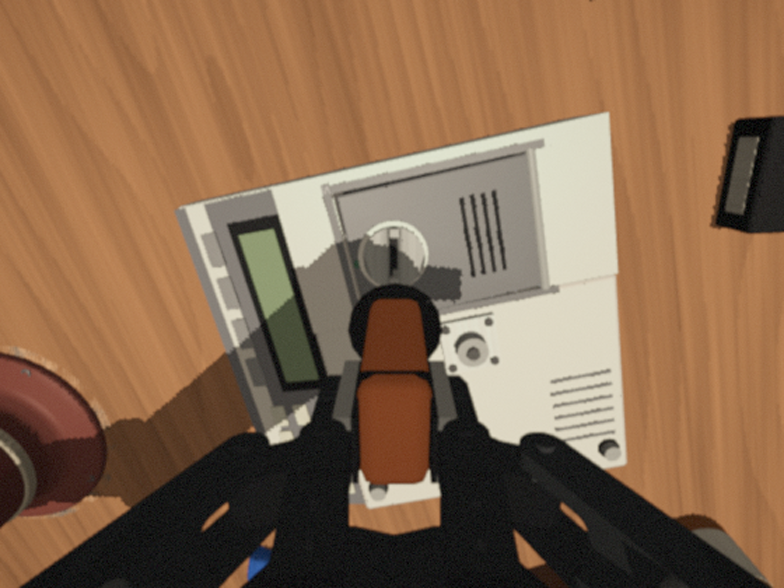

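```bash
python3 - <<'E'
from h import *
c=np.load("s8.npy",allow_pickle=True).item();P=cloud(c)
print("tip by ray",ray(c,80+291/3.7,240+275/3.7,.144), "cloud",P[155:160,312:317].reshape(-1,3)[::3])
print("exp px tip",proj(c,[.4483,.0964,.144]),"seen",80+291/3.7,240+275/3.7)
print("exp px slot",proj(c,[.4484,.0988,.085]),"seen disc",80+357/3.7,240+271/3.7)
w=np.load("w8.npy",allow_pickle=True).item()
print("slot px wrist exp",proj(w,[.4484,.0988,.085])*1.4)
h=w["color"][150:215,265:300]
g=cv2.cvtColor(w["color"],cv2.COLOR_RGB2GRAY)
m=np.zeros_like(g,bool);m[160:200,272:290]=g[160:200,272:290]<35
v,u=np.where(m);print(m.sum(),v.mean(),u.mean(),v.min(),v.max(),ray(w,v.mean(),u.mean(),.085))
save(w,"w8c",(140,230,235,325),6)
E
```

```text
tip by ray [0.4461 0.1004 0.144 ] cloud [[0.4485 0.0915 0.1608]
 [0.457  0.0952 0.1667]
 [0.4518 0.0928 0.1598]
 [0.4546 0.0996 0.1601]
 [0.4567 0.0932 0.1605]
 [0.451  0.091  0.1531]
 [0.4532 0.0982 0.1528]
 [0.4518 0.0937 0.1497]
 [0.455  0.1004 0.1503]]
exp px tip [159.5712 313.2352] seen 158.64864864864865 314.3243243243243
exp px slot [176.3362 312.2731] seen disc 176.48648648648648 313.2432432432432
slot px wrist exp [257.9022 393.0539]
69 184.18840579710144 280.3623188405797 175 195 [0.448  0.0989 0.085 ]
```

View pics/w8c.png

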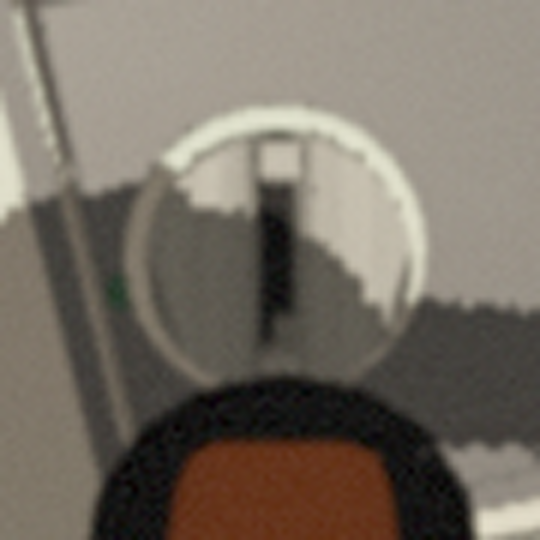

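Call:
{"api": "arm_command", "payload": {"increments": [[[-0.1,-0.2,1.5,0,0,0,0],[-0.1,-0.2,3,0,0,0,0],[-0.1,-0.2,4,0,0,0,0],[-0.1,-0.2,4.6,0,0,0,0],[-0.1,-0.2,5,0,0,0,0],[-0.1,-0.2,5.4,0,0,0,0],[-0.1,-0.2,5.8,0,0,0,0],[-0.1,-0.2,6.2,0,0,0,0],[-0.1,-0.2,6.2,0,0,0,0]]]}}

```text
t: 14.38
tool_pos: [0.448, 0.0988, 0.1983]
eef_rot: [0.991, -0.136, 0.0, 0.0]
ft_force: [0.0, -0.2, -0.2]
opening: 0.242
```

```bash
python3 - <<'E'
from h import *
c=capture("scene");save(c,"s9",(80,240,240,400),3.7);st();print(observe()["torque"])
w=capture("wrist");P=cloud(w);save(w,"w9",s=1.4);np.save("w9.npy",w,allow_pickle=True)
E
```

```text
t 14.425 tcp [0.448  0.0988 0.1984] q [ 0.9906 -0.1365  0.0002  0.0001] F [-0.3381  0.4837 -0.6915] op 0.2427096870032911 j [ 0.0415  0.3919 -0.4187  1.9884  0.2178  0.8037 -0.7748]
[-0.0089  0.208  -0.0098]
```

View pics/s9.png

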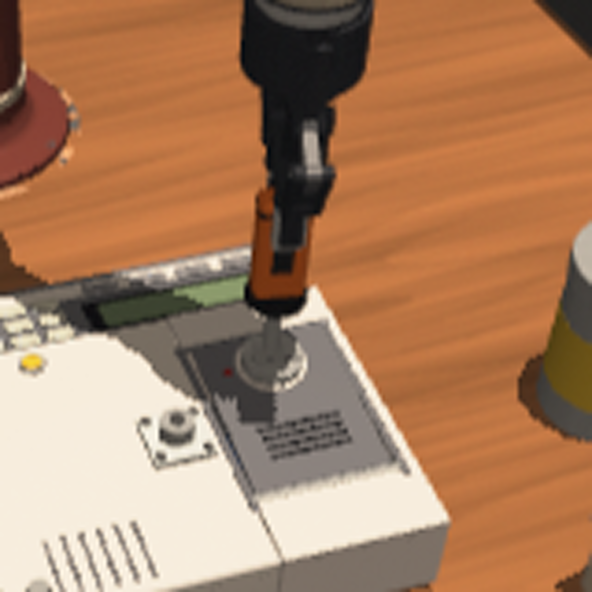

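View pics/w9.png

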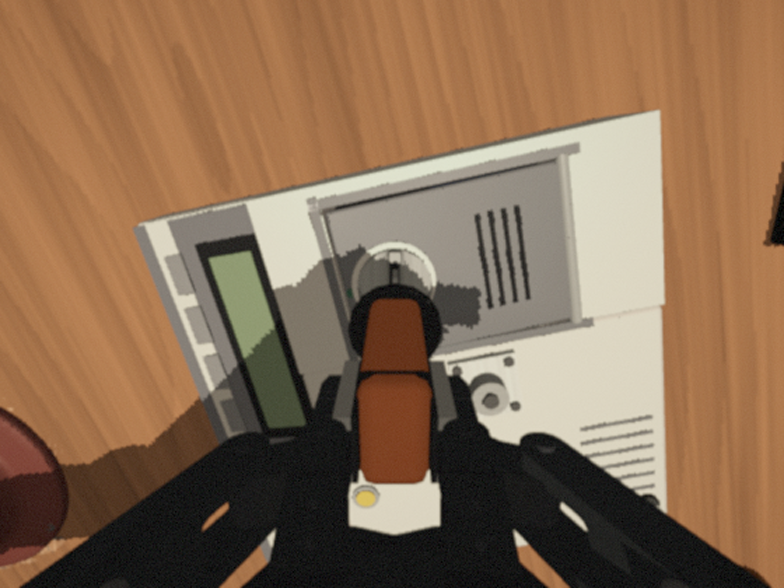

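Call:
{"api": "arm_command", "payload": {"increments": [[[0,0,0.3,0,0,0,0],[0,0,0.6,0,0,0,0],[-0.05,0,0.8,0,0,0,0],[-0.1,0,0.95,0,0,0,0],[-0.1,0,1.05,0,0,0,0],[-0.1,0,1.05,0,0,0,0]]]}}

```text
t: 15.22
tool_pos: [0.4476, 0.0992, 0.1897]
eef_rot: [0.991, -0.137, 0.001, 0.0]
ft_force: [-3.9, -1.9, 14.5]
opening: 0.242
```

```bash
python3 - <<'E'
from h import *
c=capture("scene");save(c,"s10",(80,240,240,400),3.7);st();print(observe()["torque"])
w=capture("wrist");P=cloud(w);z=P[...,2]
for x in(.47,.49,.51,.53): 
    m=(abs(P[...,0]-x)<.004)&(abs(P[...,1]-.12)<.015)&(z<.1);print(x,np.median(P[m],0),m.sum())
E
```

```text
t 15.275 tcp [0.4476 0.0992 0.1897] q [ 0.9906 -0.1365  0.0011  0.0002] F [-3.7484 -1.3273 13.7613] op 0.24513937062316177 j [ 0.0346  0.403  -0.4133  2.0022  0.2283  0.7784 -0.7865]
[-0.3638  1.1855  0.0137]
0.47 [0.4698 0.1196 0.0729] 368
0.49 [0.49   0.1205 0.0726] 353
0.51 [0.51   0.1203 0.0728] 360
0.53 [0.5299 0.1205 0.0728] 367
```

View pics/s10.png

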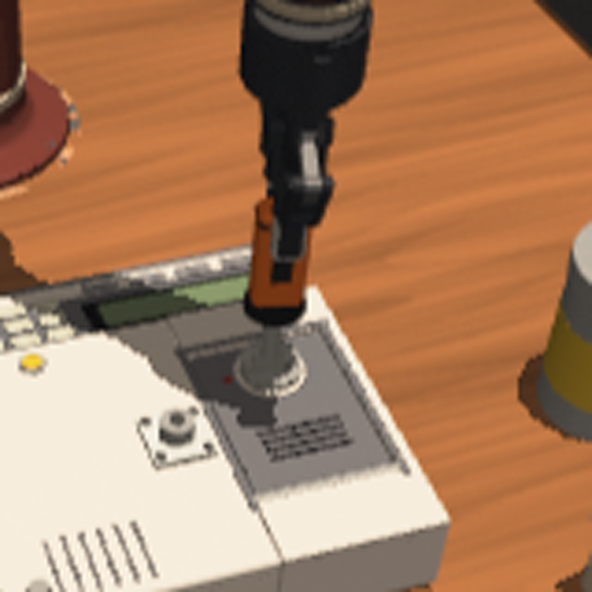

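The lid is level at 72.8 mm with about 15 N on it. Now turning clockwise.

Call:
{"api": "arm_command", "payload": {"increments": [[[0,0,0.2,0,0,4,0],[0,0,0.2,0,0,10,0],[0,0,0.2,0,0,16,0],[0,0,0.2,0,0,22,0],[0,0,0.2,0,0,28,0],[0,0,0.2,0,0,34,0],[0,0,0.2,0,0,40,0],[0,0,0.2,0,0,46,0],[0,0,0.2,0,0,52,0],[0,0,0.2,0,0,58,0],[0,0,0.2,0,0,64,0],[0,0,0.2,0,0,69,0],[0,0,0.2,0,0,73,0],[0,0,0.2,0,0,77,0],[0,0,0.2,0,0,80,0],[0,0,0.2,0,0,82,0]]]}}

```text
t: 17.32
tool_pos: [0.4479, 0.0996, 0.1897]
eef_rot: [-0.658, 0.753, -0.001, 0.001]
ft_force: [-4.3, -0.0, 15.1]
opening: 0.245
```

```bash
python3 - <<'E'
from h import *
st();print(observe()["torque"])
w=capture("wrist");save(w,"w11",s=1.4);np.save("w11.npy",w,allow_pickle=True)
inc([.4476,.0992,.19],-93.5)
E
```

```text
t 17.325 tcp [0.4479 0.0996 0.1897] q [-0.658   0.753  -0.0013  0.0013] F [-4.2532 -0.0135 15.1294] op 0.2450205115797974 j [-0.2501  0.3774 -0.0234  2.0107  0.0145  0.7502 -1.9876]
[-0.1437  1.4251  0.095 ]
yaw now -97.75 shift [ 0.045  0.025 -0.034] rot [-0.21  0.   -4.25]
```

View pics/w11.png

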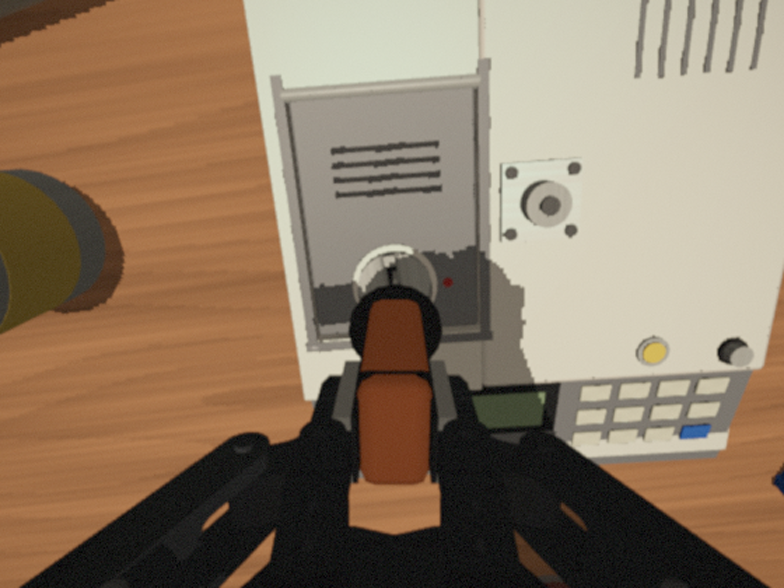

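The torque is only friction level (0.1 N m) and the blade lags in the slot, so it isn't at the stop yet. Turning on gently.

Call:
{"api": "arm_command", "payload": {"increments": [[[0,0,0.2,0,0,3,0],[0,0,0.2,0,0,5,0],[0,0,0.2,0,0,7,0],[0,0,0.2,0,0,7,0]]]}}

```text
t: 17.88
tool_pos: [0.4479, 0.0997, 0.1896]
eef_rot: [-0.611, 0.792, -0.001, 0.002]
ft_force: [-5.3, -0.7, 16.7]
opening: 0.244
```

```bash
python3 - <<'E'
from h import *
st();print(observe()["torque"])
w=capture("wrist");save(w,"w12",(140,260,230,350),5);np.save("w12.npy",w,allow_pickle=True)
inc([.4476,.0992,.19],-93.5)
E
```

```text
t 17.875 tcp [0.4479 0.0997 0.1896] q [-0.6109  0.7917 -0.0015  0.0016] F [-5.3118 -0.6715 16.7242] op 0.24437794971902654 j [-0.275   0.377   0.01    2.0119 -0.0031  0.7486 -2.0907]
[-0.2649  1.5265  0.122 ]
yaw now -104.68 shift [ 0.059  0.017 -0.04 ] rot [ -0.25   0.02 -11.18]
```

View pics/w12.png

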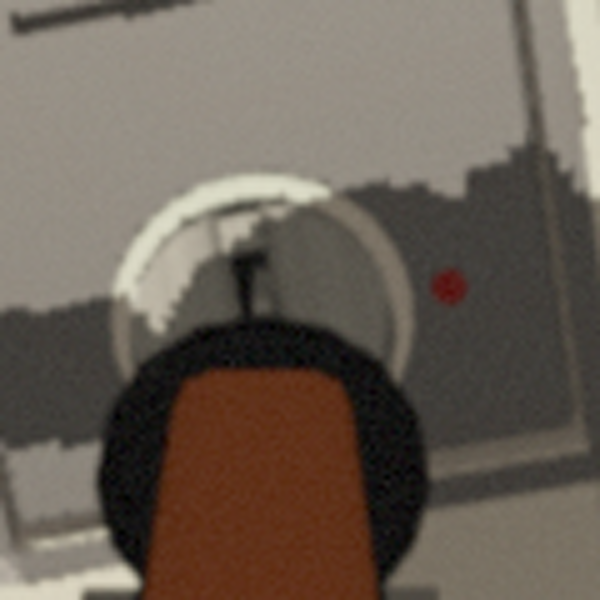

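Call:
{"api": "arm_command", "payload": {"increments": [[[0,0,0.2,0,0,2,0],[0,0,0.2,0,0,4,0],[0,0,0.2,0,0,4,0]]]}}

```text
t: 18.3
tool_pos: [0.4479, 0.0997, 0.1896]
eef_rot: [-0.584, 0.812, -0.002, 0.002]
ft_force: [-5.2, -0.5, 16.8]
opening: 0.245
```

```bash
python3 - <<'E'
from h import *
st();print(observe()["torque"])
w=capture("wrist");save(w,"w13",(140,260,230,350),5);np.save("w13.npy",w,allow_pickle=True)
E
```

```text
t 18.3 tcp [0.4479 0.0997 0.1896] q [-0.5841  0.8116 -0.0019  0.0017] F [-5.1923 -0.5091 16.8481] op 0.24506131390417937 j [-0.2893  0.3768  0.0285  2.0127 -0.0121  0.7477 -2.1479]
[-0.3083  1.5722  0.4141]
```

View pics/w13.png

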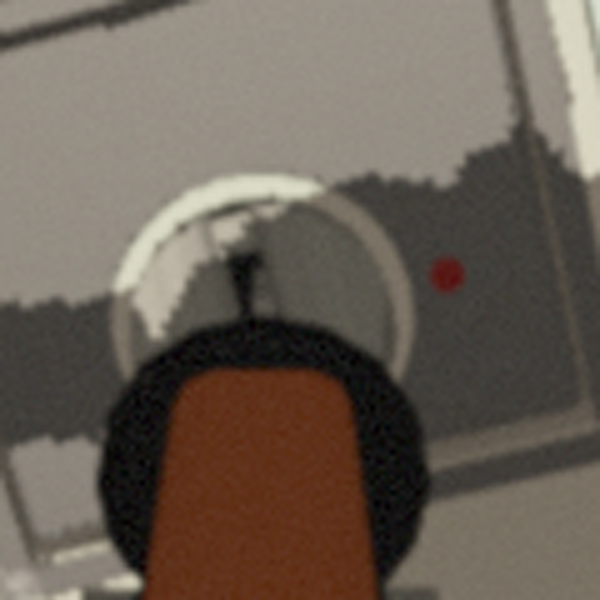

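Torque jumped to 0.41 N m, so the lock is on its stop with the lid flush. I'll ease back to the middle of the slot's play and lift straight out.

Call:
{"api": "arm_command", "payload": {"increments": [[[0,0,0.2,0,0,1.5,0],[0,0,0.2,0,0,1.5,0],[0,0,0,0,0,-4,0],[0,0,-0.2,0,0,-9,0],[0,0,-0.5,0,0,-9,0],[0,0,-1,0,0,-9,0],[0,0,-2.5,0,0,-9,0],[0,0,-5,0,0,-9,0],[0,0,-7,0,0,-9,0],[0,0,-7,0,0,-9,0]]]}}

```text
t: 19.6
tool_pos: [0.4487, 0.1, 0.2609]
eef_rot: [-0.646, 0.763, -0.003, 0.003]
ft_force: [-0.6, 0.3, -1.7]
opening: 0.239
```

```bash
python3 - <<'E'
from h import *
st()
w=capture("wrist");save(w,"w14",s=1.4);np.save("w14.npy",w,allow_pickle=True)
P=cloud(w);z=P[...,2]
for x in(.42,.47,.49,.51,.53): 
    m=(abs(P[...,0]-x)<.004)&(abs(P[...,1]-.12)<.015)&(z<.1);print(x,np.median(P[m],0),m.sum())
c=capture("scene");save(c,"s14",(80,240,240,400),3.7)
inc([.4257,-.3782,.26],-75)
E
```

```text
t 19.6 tcp [0.4487 0.1    0.2609] q [-0.6458  0.7635 -0.0029  0.0034] F [-0.6108  0.3419 -1.7061] op 0.23931973190846156 j [-0.259   0.2839 -0.0125  1.9092  0.0075  0.9399 -2.0128]
0.42 [0.4229 0.134  0.074 ] 6
0.47 [0.4698 0.119  0.0741] 232
0.49 [0.49   0.1199 0.0735] 234
0.51 [0.51   0.1196 0.0735] 246
0.53 [0.53   0.1199 0.0733] 259
yaw now -99.53 shift [47.483 -5.795 -0.042] rot [ -0.24  -0.09 -24.53]
```

View pics/w14.png

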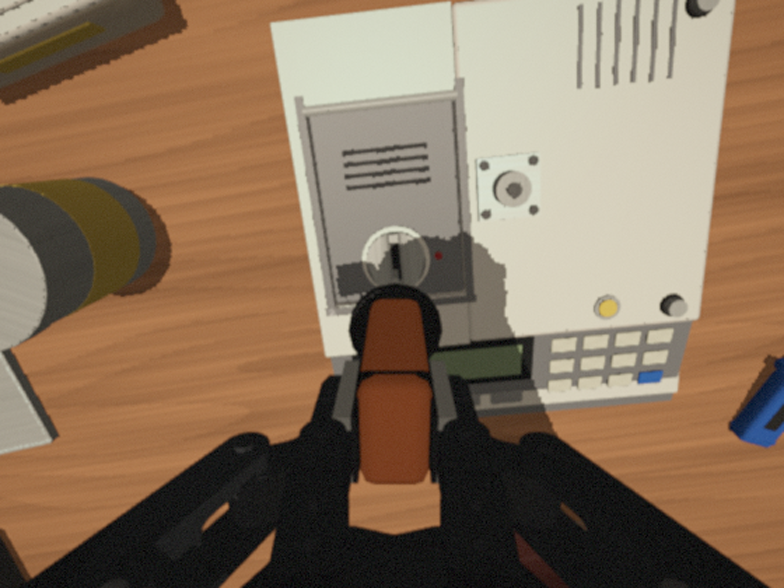

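View pics/s14.png

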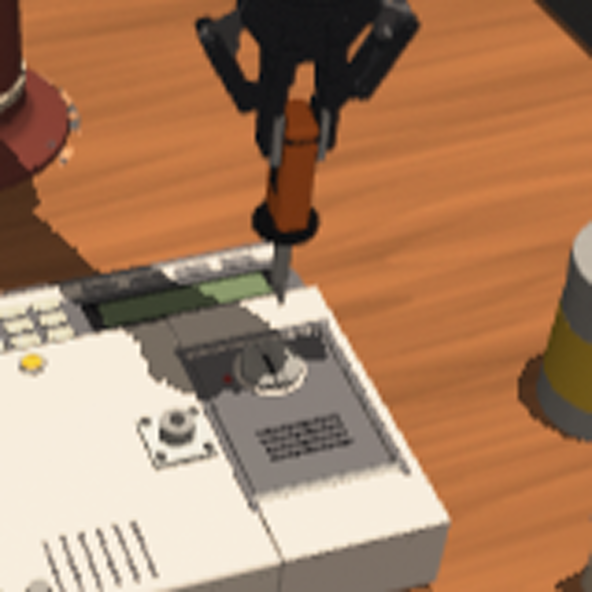

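```bash
python3 - <<'E'
from h import *
w=np.load("w14.npy",allow_pickle=True).item()
g=cv2.cvtColor(w["color"],cv2.COLOR_RGB2GRAY)
m=np.zeros_like(g);m[165:205,272:296]=g[165:205,272:296]<40
n,l,s,ce=cv2.connectedComponentsWithStats(m);k=1+np.argmax(s[1:,4]);v,u=np.where(l==k)
W=np.array([ray(w,a,b,.074)[:2] for a,b in zip(v,u)]);d=W-W.mean(0);e,V=np.linalg.eigh(d.T@d);print(len(v),W.mean(0),"dir",np.degrees(np.arctan(V[1,1]/V[0,1])))
save(w,"w14c",(150,215,250,315),8)
E
```

```text
94 [0.4481 0.1005] dir -0.2375794942021363
```

View pics/w14c.png

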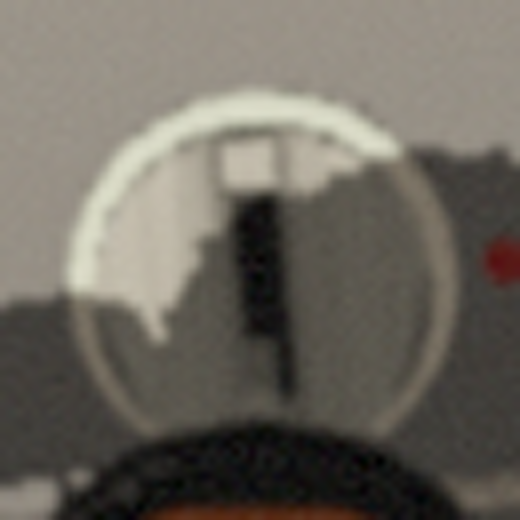

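Call:
{"api": "arm_command", "payload": {"increments": [[[1.5,-0.2,0,0,0,-1,0],[5,-0.6,0,0,0,-3,0],[9.5,-1.2,0,0,0,-5,0],[14,-1.7,0,0,0,-7,0],[18.5,-2.3,0,0,0,-10,0],[23,-2.8,0,0,0,-12,0],[27.5,-3.4,0,0,0,-14,0],[32,-3.9,0,0,0,-16.5,0],[36.5,-4.5,0,0,0,-19,0],[41,-5,0,0,0,-21,0],[45,-5.5,0,-0.2,-0.1,-23,0],[47,-5.7,0,-0.2,-0.1,-24.5,0],[47.5,-5.8,0,-0.2,-0.1,-24.5,0],[47.5,-5.8,0,-0.2,-0.1,-24.5,0],[47.5,-5.8,0,-0.2,-0.1,-24.5,0]]]}}

```text
t: 21.58
tool_pos: [0.4262, -0.3767, 0.2593]
eef_rot: [0.794, -0.608, -0.0, -0.001]
ft_force: [0.3, 0.7, -1.8]
opening: 0.253
```

```bash
python3 - <<'E'
from h import *
st()
w=capture("wrist");save(w,"w15",s=1.4);np.save("w15.npy",w,allow_pickle=True)
c=capture("scene");save(c,"s15",(100,280,40,240),3.5);np.save("s15.npy",c,allow_pickle=True)
t=capture("top");np.save("t15.npy",t,allow_pickle=True);save(t,"t15",(180,320,180,320),5)
print(proj(c,[.4257,-.3782,.144]),proj(c,[.4237,-.379,.072]))
inc([.4257,-.3782,.1282],-75)
E
```

```text
t 21.575 tcp [ 0.4262 -0.3767  0.2593] q [ 0.7938 -0.6081 -0.0004 -0.0008] F [ 0.2613  0.7418 -1.8251] op 0.2530073968850506 j [ 0.6388  0.4611  0.0725  1.6262 -0.0387  1.0564 -0.5846]
[201.3289 118.4585] [221.2443 125.5307]
yaw now -74.94 shift [ 0.074  0.078 13.154] rot [-0.06  0.02  0.06]
```

View pics/w15.png

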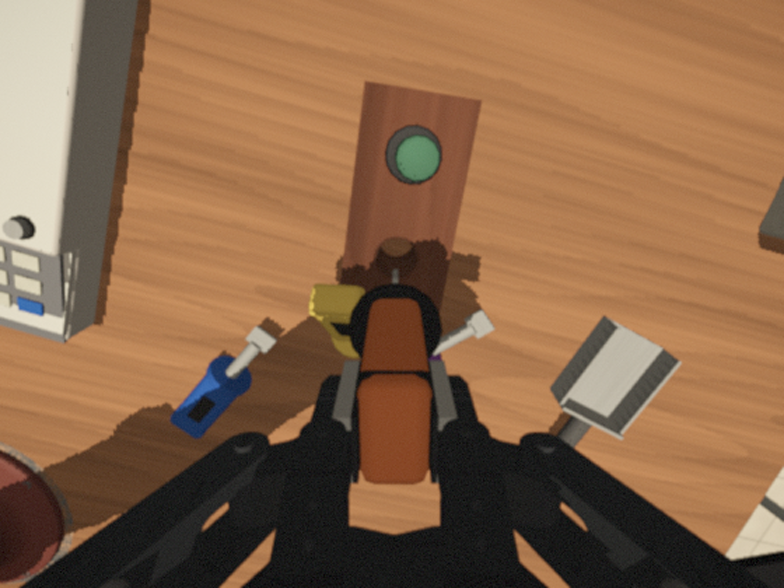

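View pics/s15.png

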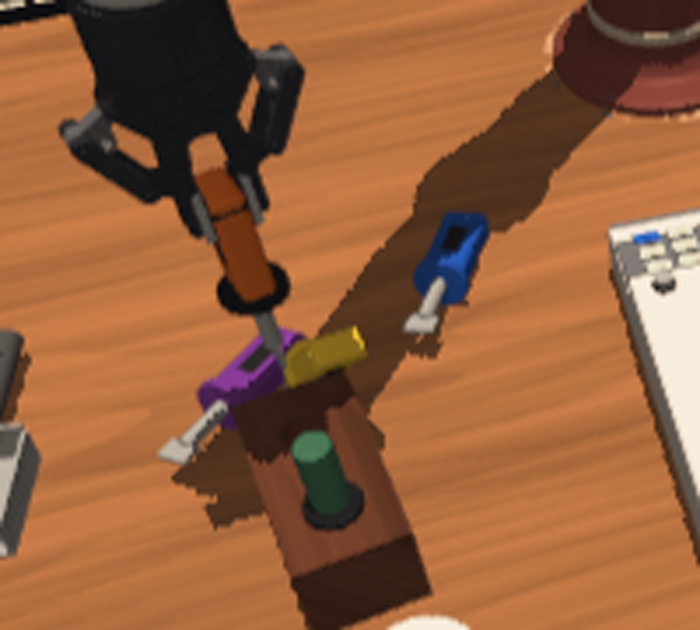

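View pics/t15.png

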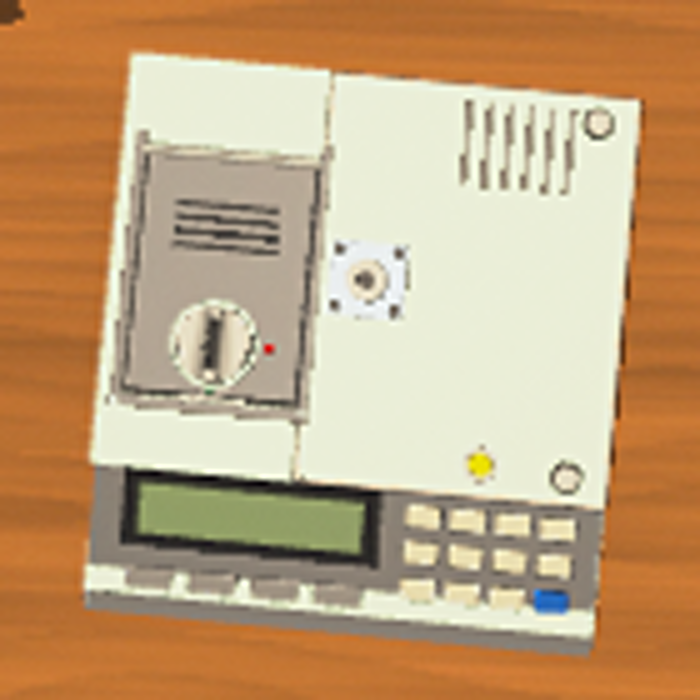

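```bash
python3 - <<'E'
from h import *
c=np.load("s15.npy",allow_pickle=True).item()
for z in(.143,.203,.2675,.291): print(z,(proj(c,[.4262,-.3767,z])-[100,40])*3.5)
save(c,"s15c",(150,230,90,170),7.5)
for z in(.143,.203,.291): print(z,(proj(c,[.4262,-.3767,z])-[150,90])*7.5)
E
```

```text
0.143 [355.6425 277.4625]
0.203 [290.006  253.3531]
0.2675 [212.2044 224.7753]
0.291 [181.761 213.593]
0.143 [387.0911 219.5625]
0.203 [246.4414 167.8995]
0.291 [14.4878 82.6992]
```

View pics/s15c.png

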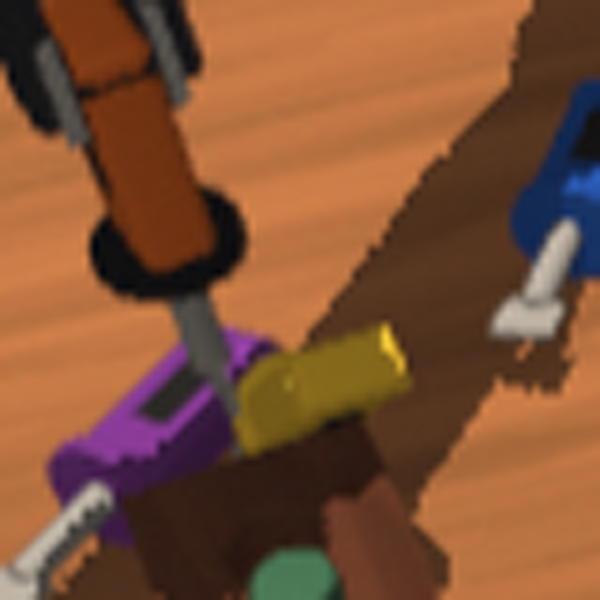

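Lock slot now runs along the lid, pointing at the green dot, and the lid is flush. Driver hovers over its hole as predicted. Lowering it.

Call:
{"api": "arm_command", "payload": {"increments": [[[0.1,0.1,2,0,0,0,0],[0.1,0.1,4.5,0,0,0,0],[0.1,0.1,6,0,0,0,0],[0.1,0.1,7,0,0,0,0],[0.1,0.1,8,0,0,0,0],[0.1,0.1,9,0,0,0,0]]]}}

```text
t: 22.48
tool_pos: [0.4258, -0.3788, 0.1696]
eef_rot: [0.794, -0.608, 0.001, -0.0]
ft_force: [0.8, -0.3, -2.0]
opening: 0.245
```

```bash
python3 - <<'E'
from h import *
st()
inc([.4257,-.3782,.129],-75)
E
```

```text
t 22.475 tcp [ 0.4258 -0.3788  0.1696] q [ 0.7937 -0.6083  0.0008 -0.0005] F [ 0.8318 -0.3161 -1.9783] op 0.2449255729740201 j [ 0.6477  0.5574  0.0644  1.7416 -0.0469  0.8427 -0.5744]
yaw now -74.94 shift [-0.065  0.005  4.061] rot [-0.09 -0.04  0.06]
```

No contact force, so it has entered the hole (tip at about 53 mm). Going down to home and releasing.

Call:
{"api": "arm_command", "payload": {"increments": [[[-0.05,0,1.2,0,0,0,0],[-0.05,0,2.4,0,0,0,0],[-0.05,0,3.4,0,0,0,0],[-0.05,0,4,0,0,0,0],[-0.05,0,4.1,0,0,0,0],[-0.05,0,4.1,0,0,0,0]]]}}

```text
t: 23.22
tool_pos: [0.4259, -0.3784, 0.1288]
eef_rot: [0.794, -0.608, 0.001, -0.0]
ft_force: [-0.2, -0.2, -1.2]
opening: 0.243
```

```bash
python3 - <<'E'
from h import *
st()
c=capture("scene");save(c,"s17",(120,300,40,240),3.5)
E
```

```text
t 23.225 tcp [ 0.4259 -0.3784  0.1288] q [ 0.7937 -0.6083  0.0009 -0.0005] F [-0.1947 -0.1575 -1.1655] op 0.2432180751466349 j [ 0.6507  0.6098  0.0592  1.7829 -0.0512  0.7486 -0.5712]
```

View pics/s17.png

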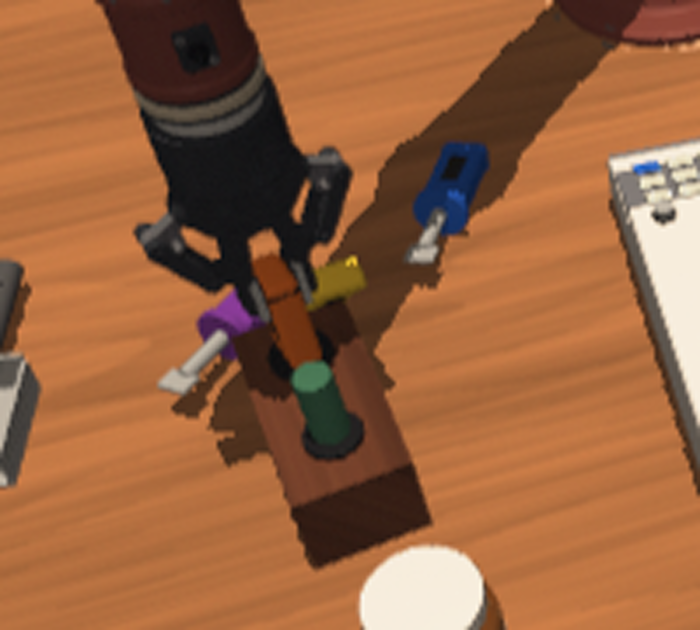

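Call:
{"api": "arm_command", "payload": {"increments": [[[0,0,0,0,0,0,40],[0,0,0,0,0,0,70],[0,0,0,0,0,0,90],[0,0,0,0,0,0,90],[0,0,-2,0,0,0,90],[0,0,-6,0,0,0,90],[0,0,-11,0,0,0,90],[0,0,-16,0,0,0,90],[0,0,-20,0,0,0,90],[0,0,-20,0,0,0,90],[0,0,-20,0,0,0,90]]]}}

```text
t: 24.65
tool_pos: [0.425, -0.3779, 0.3281]
eef_rot: [0.794, -0.608, 0.0, -0.001]
ft_force: [0.3, -0.2, -0.1]
opening: 0.897
```

```bash
python3 - <<'E'
from h import *
st()
w=capture("wrist");save(w,"w18",s=1.4);P=cloud(w);np.save("w18.npy",w,allow_pickle=True)
c=capture("top");P=cloud(c);z=P[...,2];save(c,"t18")
s=capture("scene");save(s,"s18",(120,300,40,240),3.5)
for n,C in(("w",w),("t",c)):
    Q=cloud(C);m=(Q[...,2]>.15)&(Q[...,2]<.175)&(np.hypot(Q[...,0]-.425,Q[...,1]+.378)<.035)
    print(n,m.sum(),np.median(Q[m],0),Q[m].mean(0),np.polyfit(*[Q[m][:,0],Q[m][:,2]],1),np.polyfit(Q[m][:,1],Q[m][:,2],1))
for x in(.41,.43,.47,.49,.51,.53):
    m=(abs(P[...,0]-x)<.004)&(abs(P[...,1]-.13)<.01)&(z<.1);print(x,np.median(P[m],0),m.sum())
E
```

```text
t 24.65 tcp [ 0.425  -0.3779  0.3281] q [ 0.7937 -0.6083  0.0003 -0.0005] F [ 0.3129 -0.1588 -0.1272] op 0.8972511413474805 j [ 0.637   0.408   0.0794  1.512  -0.0346  1.2225 -0.5862]
w 780 [ 0.4276 -0.3773  0.16  ] [ 0.4274 -0.3773  0.1594] [-0.0475  0.1797] [-0.032   0.1474]
t 82 [ 0.4291 -0.3767  0.1586] [ 0.4284 -0.3769  0.1587] [-0.0266  0.1701] [-0.1452  0.104 ]
0.41 [0.41   0.1304 0.0723] 14
0.43 [0.4301 0.1285 0.0733] 14
0.47 [0.4692 0.1305 0.0739] 21
0.49 [0.4895 0.1311 0.0724] 20
0.51 [0.51   0.1291 0.0735] 21
0.53 [0.5303 0.1298 0.0718] 21
```

View pics/w18.png

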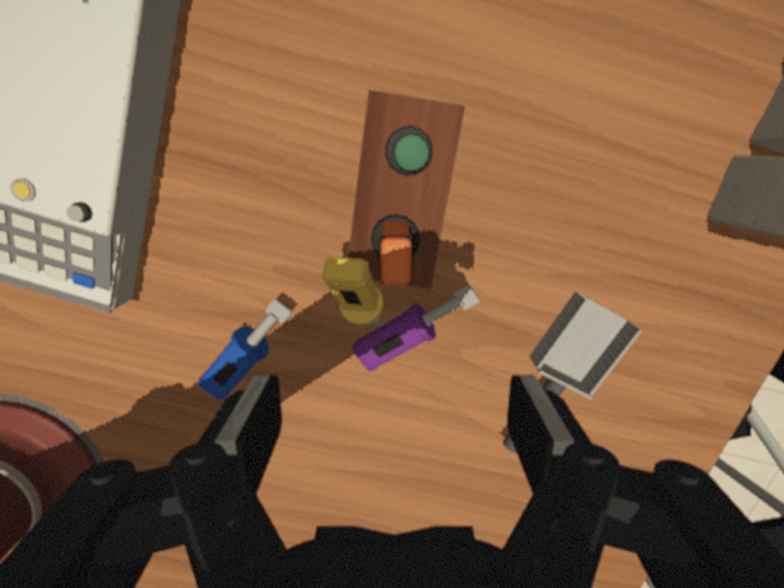

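View pics/s18.png

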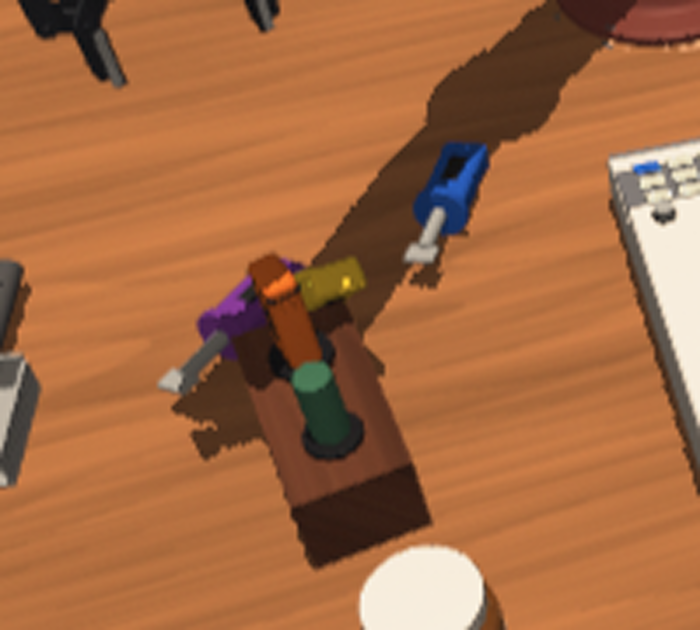

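View pics/t18.png

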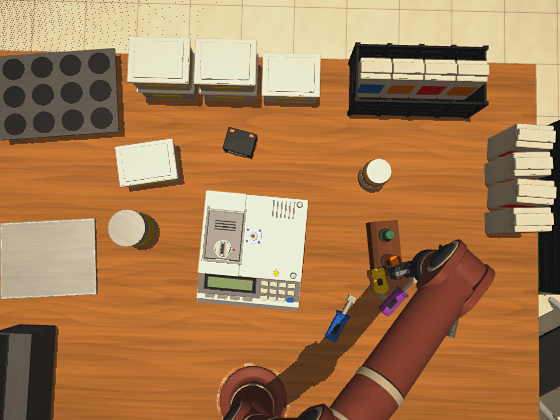

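```bash
python3 - <<'E'
from h import *
print(finish_job());st()
E
```

```text
the job is handed in; nothing more can be done
None
the job is handed in; nothing more can be done
```

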